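# Tighten the screen clamp of a hinged screen press with the hex driver

### The arm

A 6-joint arm with a two-finger parallel gripper is mounted at the origin on the work surface. World frame = base frame: x ahead of the robot, y to its left, z up, the work surface at z = 0. Lengths are in mm, angles in rad, forces in N, time in s.
With the tool pointing down it reaches from about 400 to 925 mm from the base axis. Payload 12.5 kg.
Tool frame: the origin (TCP) lies at the very end of the fingers, on their centre line; the grasp point (between the pads) lies 19 mm behind it; y points along the fingers, z is the direction in which the jaws open and shut, and the axes are right-handed (so a half turn about y gives the same grasp; the last joint's range is limited). The gripper opens to 95 mm and grips with 3 to 60 N. Pads are 20 mm wide; open, the fingers measure 119 mm over their backs; the gripper's body (75 mm by 180 mm) begins 59 mm behind the grasp point.
Start: joints at [-1.431, 0.491, 1.559, -0, 1.092, -0.106], TCP at [152.105, -606.227, 214.661] pointing down, gripper open.
Joint ranges: [-3.1, 3.1], [-0.84, 2.19], [0.05, 2.79], [-1.13, 4.28], [0.06, 2.93], [-2.69, 2.69]. Speed limits (rad/s): [2.22, 2.22, 2.79, 3.14, 3.14, 3.14].

### API

Orientations are given as [roll, pitch, yaw] about the fixed x, y, z axes, in that order (R = Rz(yaw) Ry(pitch) Rx(roll)).
In Python, from cell import env, optics gives the robot as it stands.
- The arm moves only by the tool drive_tool, never from a script. Its argument "steps" is a list of rows, each an object with "slide": the shift along the tool's x, y, z in m, a list of three; "dr": the turn, a rotation vector about the tool's x, y, z in rad, a list of three; "fingers": the finger opening in m, from 0 to 0.0951. A call has 1 to 5 rows; each row is the pose to reach, as a shift and turn from the pose commanded when the call began, along the tool's axes at that moment; what a row does not reach only later rows make up. A row lasts 1/12 s, in which the tool goes at most 41.7 mm and 7.16 degrees, less where a joint would pass 70% of its speed; a pose out of reach is approached as far as the arm can. A call with a gripper value outside its range is refused whole. The fingers move at their own pace and stop on an object; the grip force is fixed at half the most. Time passes only in rows, so rows that repeat a pose let the fingers close. It gives the time, the measured TCP pose, the force and the opening at its end, in the units of the state.
- env.state(): the state, without advancing time (a new reading comes with each control period).
- optics.read_camera(name): name is "side" or "top" or "wrist"; returns the picture (480x640x3 uint8, red, green, blue); there is no depth.
- optics.camera_model(name): a dict with "mtx" (3x3 intrinsics, pixels), "R" (3x3) and "t" (3): a world point X has camera coordinates R X + t. Camera axes: x right, y down, z forward; pixel columns grow to the right and rows downward; lengths in mm; the calibration is good to about 2 mm. A picture is of the moment at which its call begins: read the wrist's pose just before it. camera_model takes no time and is no camera call; for the wrist camera it gives the pose at the moment of the call.
- env.job_done(): hands the job in, once; it reports no verdict.
The state is a dict: "t": time; "joints": joint angles; "qvel": joint speeds; "tau": joint torques, N m; "eef_pos": TCP position; "tcp_rot": TCP orientation; "ft_force": force on the tool from outside, world axes, zero at the start; "moment": the same for the moment, N m; "opening": opening from 0.0 (shut) to 1.0 (fully open).
Only numpy, scipy, OpenCV 4.12 (cv2) and the standard library are available. Lean on these libraries where they do the work, as an engineer would, in place of code of your own. Each camera call takes 0.05 s, during which the arm holds its last target.

### The job

The screen is only nipped in the press's clamp: take the largest hex driver from the stand, feel gently for the recessed hex socket of the clamp screw, let the driver go fully home in it and turn clockwise, regrasping as you go, until the screw comes up firm, without wrenching it further. Then hang the driver back in the hole it came from. Never force the driver down on the clamp, keep off the screen and leave everything else where it is.

Things in the scene. Friction and masses are not known exactly. Their poses are not given: they have to be found in the camera images.
- key_grip (a point): The large hex driver, the tool to use (0.2 to 0.33 kg): centre of its black square grip, 30 x 30 mm, 60 mm tall. z points up the driver; x and y are the normals of the grip's flat sides. It hangs upright in the stand with the grip's shoulder, 30 mm below this point, on the stand's top plate. Along its x there is free room for fingers; along its y the next driver may hang 60 mm away.
- key_tip (a point): Tip of the large driver, 105 mm below key_grip: end of the 75 mm long steel hex shank, 14 mm across flats (16 mm across corners), its last 2 mm tapered. Flats face the grip's x, and every 60 degrees.
- rail (a point): Middle of the clamp's beam, at the height of the top face of the steel shoe on it. y runs along the beam, z up, x from the robot towards the screen. The shoe (46 x 50 mm) sits anywhere within 16 mm either way along y and does not move. In its middle: a 26 mm round bore; 4 mm down in it the head of the clamp screw with a hex socket 15 mm across flats and 14 mm deep, its hexagon at any angle.
- screw (a joint): Angle of the clamp screw, rad, growing as it is turned clockwise seen from above. It starts at 1.2 to 1.9, drags with 0.2 N m and comes up firm against a dead stop at 4.0. Its value does not tell how the hexagon lies. The screw does not sink as it turns; while twisted hard the driver binds in the socket. The driver has about 0.12 rad of play in the socket either way.
- press: Table-top screen press, fixed to the bench: plywood base board, green hinged clamp head. Origin on the table, 43 mm from rail along -x and 128 mm below it; axes as rail. Nothing on the clamp stands higher than the shoe's top, 128 mm above the table.
- screen: Screen in the clamp: aluminium frame 260 x 300 mm, 75 mm above the table, with stretched mesh, reaching away from the robot from the beam. Same origin and axes as press. Keep off it.
- stand: Steel bench stand, fixed, 250 mm long along its y; top plate 100 mm above the table, 60 mm wide, with four 20 mm holes in a row, 60 mm apart (at -90, -30, 30 and 90 mm along y). Three hold drivers, one is empty. Origin on the table, under its middle.
- key_mid: Middle driver, 27 mm grip, 52 mm tall, hanging in the stand. Not to be used. Origin under the grip's shoulder.
- key_small: Small driver, 25 mm grip, 46 mm tall, hanging in the stand. Not to be used. Origin under the grip's shoulder.
- tape: Roll of tape lying on the table, 92 mm across, 24 mm high. Bystander.
There are look-alikes about, which are no part of the job. Leave any turquoise look-alike of the part that bears key_grip alone.

How it is judged:
By the outcome, as a careful person would: the job done as asked, in the order asked, and still so for the second after the job is handed in, with the robot touching nothing.
It also fails if it takes over 72 s, if anything falls off the work surface, if the arm or the gripper's body presses on something with over 40 N, if the wrist force passes 120 N, or if a joint passes its speed limit or range.

## Working session

There is one attempt and no reset: what is moved stays moved. The work goes in short steps, Python scripts to look and compute and a tool call to move; the robot and the scene stay as the last step left them, time stands still between calls to the robot, and variables do not carry over. Pictures are saved under pics/ and viewed, and the job is handed in when it is done.

Besides the shell and the picture viewer there is one more tool, called after "Emit:" as name([rows], argument=value, ...), one row to a line, values as JSON. drive_tool: Moves the arm, as the interface text tells. Its arguments: {"type":"object","properties":{"steps":{"type":"array","items":{"type":"object","properties":{"slide":{"type":"array","items":{"type":"number"}},"dr":{"type":"array","items":{"type":"number"}},"fingers":{"type":"number"}}}}},"required":["steps"]}

```bash
ls; mkdir -p pics; python3 - <<'E'
from cell import env, optics
import cv2
s=env.state();print(s)
for n in ["side","top","wrist"]:
    m=optics.camera_model(n);print(n,m)
    im=optics.read_camera(n);cv2.imwrite(f"pics/{n}0.png",im[:,:,::-1])
E
```

```text
pics
{'t': 0.0, 'joints': array([-1.43063400e+00,  4.91543892e-01,  1.55951199e+00, -3.64449003e-05,
        1.09169515e+00, -1.05587584e-01]), 'qvel': array([ 0.00134372,  0.00012973,  0.00054797, -0.00034162, -0.00060555,
       -0.00152643]), 'tau': array([-6.21535200e-04, -6.12642717e+01, -2.58184147e+01,  6.93274965e-02,
        4.82105208e-02, -1.26317859e-04]), 'eef_pos': array([ 152.0347101 , -605.94285361,  214.04995069]), 'tcp_rot': array([-1.57195166e+00,  8.99414939e-05, -2.89582598e+00]), 'ft_force': array([ 0.15051369, -0.15469773, -0.10789561]), 'moment': array([-0.00682811, -0.01709374,  0.02735644]), 'opening': 1.0002369759968168}
side {'mtx': array([[450.41085036,   0.        , 320.34162542],
       [  0.        , 450.41085036, 238.64013476],
       [  0.        ,   0.        ,   1.        ]]), 'R': array([[-0.71182921, -0.70232831,  0.00584131],
       [-0.38643928,  0.38469509, -0.83825675],
       [ 0.58648433, -0.59895294, -0.54524445]]), 't': array([470.27949777, 260.77744069, 617.50977368])}
top {'mtx': array([[492.07160059,   0.        , 309.94627383],
       [  0.        , 492.07160059, 237.68270591],
       [  0.        ,   0.        ,   1.        ]]), 'R': array([[-0.00186865, -0.99917412, -0.04059046],
       [-0.9975737 ,  0.00468742, -0.06946039],
       [ 0.06959328,  0.04036218, -0.99675858]]), 't': array([116.03760623, 579.65376476, 902.80294832])}
wrist {'mtx': array([[417.0343518 ,   0.        , 323.02287372],
       [  0.        , 417.0343518 , 242.56860829],
       [  0.        ,   0.        ,   1.        ]]), 'R': array([[ 0.24327522, -0.96995523, -0.00200593],
       [-0.92911172, -0.23362405,  0.2866552 ],
       [-0.27851135, -0.06787237, -0.95803172]]), 't': array([-625.30723923,  -32.72414317,  391.66134037])}
```

View pics/top0.png

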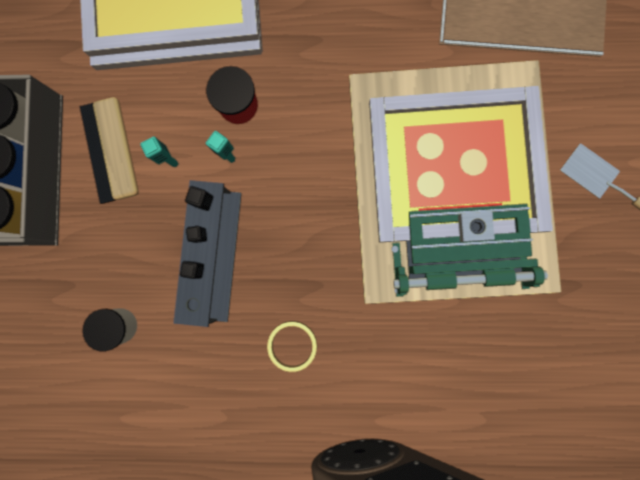

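View pics/side0.png

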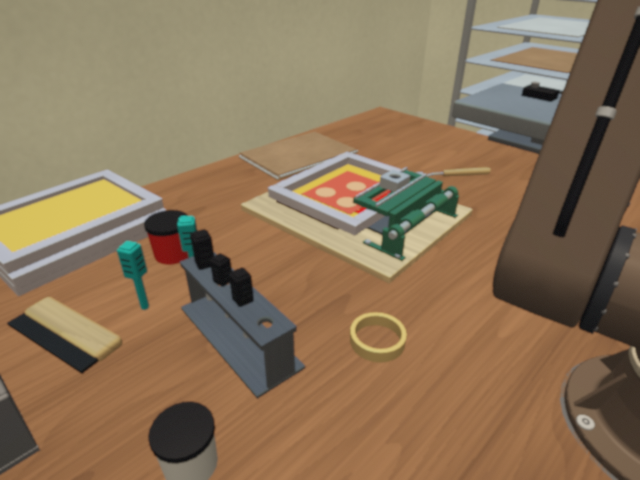

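View pics/wrist0.png

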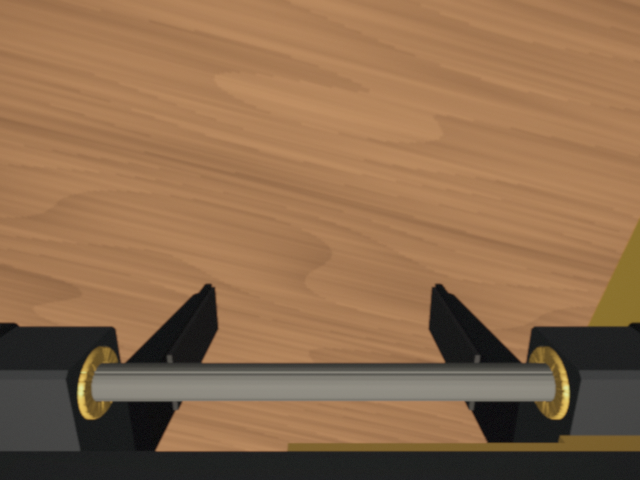

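The top view shows the press with the shoe near (478,226) and the stand at about x 180–235, with drivers at (199,197), (196,234) and (191,270) and the empty hole at (191,305). There are turquoise look-alikes at (155,150) and (219,143). The side view shows the black grips at (202,250), (221,270) and (242,287). Next I'll enlarge these and measure them.

```bash
cat > h.py <<'E'
import numpy as np, cv2
from scipy.spatial.transform import Rotation as Ro
from cell import env, optics
def proj(n,X,m=None):
    m=m or optics.camera_model(n); c=np.atleast_2d(X)@m['R'].T+m['t']; p=c@m['mtx'].T; return p[:,:2]/p[:,2:]
def ray(n,uv,z,m=None):
    m=m or optics.camera_model(n); uv=np.atleast_2d(uv)
    d=np.c_[uv,np.ones(len(uv))]@np.linalg.inv(m['mtx']).T@m['R']; o=-m['R'].T@m['t']
    return o+d*((z-o[2])/d[:,2])[:,None]
def Rt(s): return Ro.from_euler('xyz',s['tcp_rot']).as_matrix()
E
python3 - <<'E'
import cv2
a=cv2.imread('pics/top0.png');b=cv2.imread('pics/side0.png')
c1=cv2.resize(a[170:340,160:260],None,fx=4,fy=3.5,interpolation=cv2.INTER_CUBIC)
c2=cv2.resize(b[200:400,120:320],None,fx=3,fy=3,interpolation=cv2.INTER_CUBIC)
c3=cv2.resize(a[190:310,380:560],None,fx=4,fy=4,interpolation=cv2.INTER_CUBIC)
c1=cv2.resize(a[175:325,165:255],None,fx=4,fy=4,interpolation=cv2.INTER_CUBIC)
cv2.imwrite('pics/c1.png',c1);cv2.imwrite('pics/c2.png',c2);cv2.imwrite('pics/c3.png',c3)
from h import *
for uv in [(199,197),(196,234),(191,270)]: print(ray('top',uv,150))
print(ray('top',(191,305),100),ray('top',(478,226),128))
E
```

```text
[[639.0809045  291.51875741 150.        ]]
[[578.05101331 295.62651758 150.        ]]
[[519.26533188 303.00985475 150.        ]]
[[459.31440386 316.33095265 100.        ]] [[ 590.63469653 -166.89164712  128.        ]]
```

View pics/c1.png

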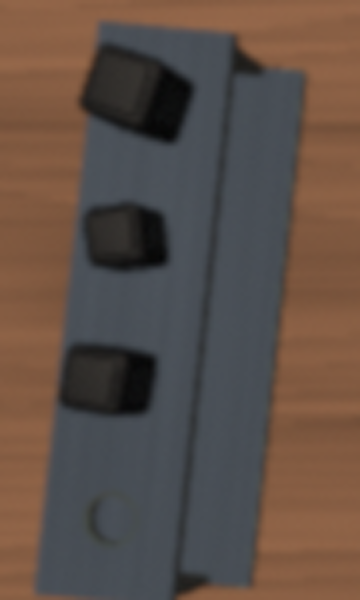

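View pics/c2.png

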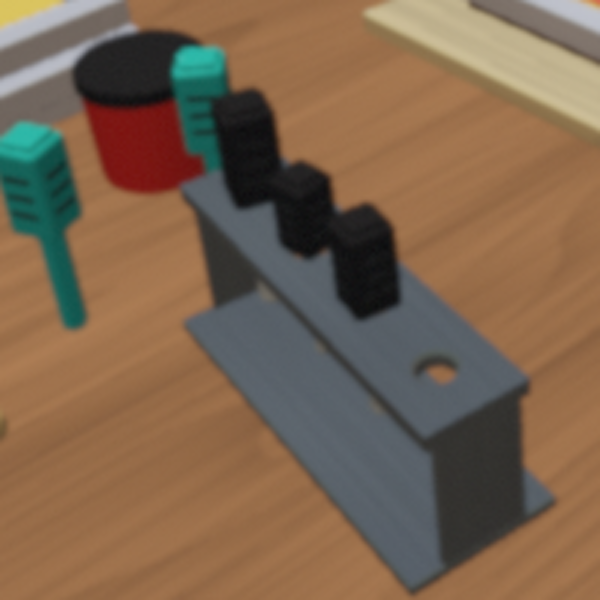

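View pics/c3.png

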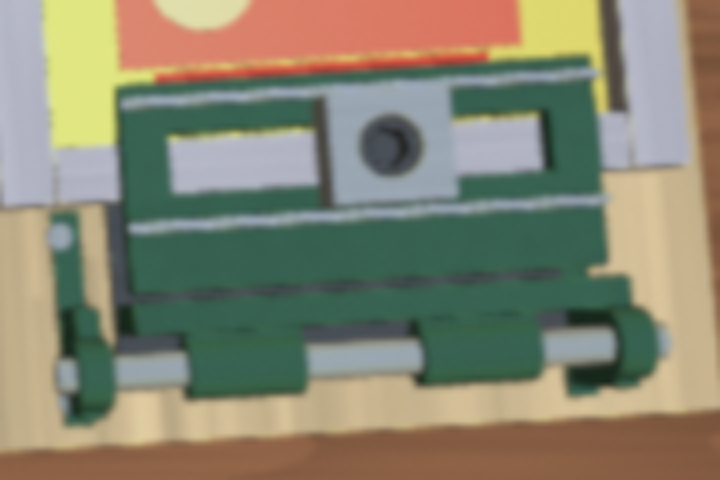

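The black driver at (199,197) in the top view, (202,250) in the side view, has the widest top face and the tallest grip even though it is furthest away. So it is the large one; the other two black ones, (196,234) and (191,270), are smaller, and the turquoise ones are look-alikes. I'll plan a wrist look at the shoe first.

```bash
cat >> h.py <<'E'
def wristmodel_at(pos,yaw):
    """predict wrist cam for tool-down pose using present rigid offset"""
    s=env.state(); m=optics.camera_model('wrist'); R=Rt(s)
    C=-m['R'].T@m['t']; off=R.T@(C-s['eef_pos']); RcT=m['R']@R
    Rn=Ro.from_euler('xyz',[-np.pi/2,0,yaw]).as_matrix()
    Cn=np.array(pos)+Rn@off; Rc=RcT@Rn.T
    return dict(mtx=m['mtx'],R=Rc,t=-Rc@Cn),off
def plan(pos,yaw,cmd=None):
    s=env.state(); R=Rt(s); d=np.array(pos)-s['eef_pos']; dy=(yaw-s['tcp_rot'][2]+np.pi)%(2*np.pi)-np.pi
    print('slide(m) x,y,z',np.round(R.T@d/1000,4),'dr_y',round(-dy,4),'norm',np.linalg.norm(d).round(1))
E
python3 - <<'E'
from h import *
for pos,yaw in [((591,-167,300),-2.9),((591,-100,300),-2.9),((660,-150,250),-2.9),((660,-150,250),-np.pi)]:
    m,off=wristmodel_at(pos,yaw); print(off.round(1),proj('wrist',[591,-167,128],m),proj('wrist',pos-np.array([0,0,0]),m))
plan((660,-150,250),-2.9)
E
```

```text
[ -80.8 -169.2    1.1] [[322.11086379 218.27340811]] [[320.89327409 307.68397916]]
[ -80.8 -169.2    1.1] [[398.63702659 236.65951012]] [[320.89327409 307.68397916]]
[ -80.8 -169.2    1.1] [[321.97341068 322.7659124 ]] [[320.89327409 307.68397916]]
[ -80.8 -169.2    1.1] [[343.99637102 320.36114975]] [[320.89327409 307.68397916]]
slide(m) x,y,z [-0.6036 -0.0355 -0.3187] dr_y 0.0043 norm 683.5
```

```bash
python3 - <<'E'
from h import *
for z in (200,180):
  m,off=wristmodel_at((565,-165,z),0); print(proj('wrist',[591,-167,128],m))
plan((565,-165,215),0)
E
```

```text
[[318.4535343  295.45717126]]
[[318.05647687 309.49586947]]
slide(m) x,y,z [-5.078e-01 -5.000e-04 -3.273e-01] dr_y -2.8957 norm 604.2
```

Emit:
drive_tool([
  {"slide": [-0.508, 0, -0.327], "dr": [0, -2.88, 0]},
  {"slide": [-0.508, 0, -0.327], "dr": [0, -2.88, 0]},
  {"slide": [-0.508, 0, -0.327], "dr": [0, -2.88, 0]},
  {"slide": [-0.508, 0, -0.327], "dr": [0, -2.88, 0]},
  {"slide": [-0.508, 0, -0.327], "dr": [0, -2.88, 0]},
])

```text
invalid input
```

```bash
python3 - <<'E'
from h import *
s=env.state();print(s['joints'].round(3),s['t'],s['eef_pos'],s['tcp_rot'])
plan((565,-165,215),0)
E
```

```text
[-1.431  0.491  1.559  0.     1.092 -0.106] 0.15 [ 152.09588461 -606.03875222  214.22552844] [-1.57158503e+00  8.61767904e-05 -2.89573506e+00]
slide(m) x,y,z [-5.078e-01 -5.000e-04 -3.273e-01] dr_y -2.8957 norm 604.2
```

Emit:
drive_tool([
  {"slide": [-0.508, 0, -0.327], "dr": [0, -2.88, 0], "fingers": 0.095},
  {"slide": [-0.508, 0, -0.327], "dr": [0, -2.88, 0], "fingers": 0.095},
  {"slide": [-0.508, 0, -0.327], "dr": [0, -2.88, 0], "fingers": 0.095},
  {"slide": [-0.508, 0, -0.327], "dr": [0, -2.88, 0], "fingers": 0.095},
  {"slide": [-0.508, 0, -0.327], "dr": [0, -2.88, 0], "fingers": 0.095},
])

```text
t: 0.57
eef_pos: [295.4, -452.6, 214.5]
tcp_rot: [-1.571, 0.0, -2.265]
ft_force: [1.3, -0.2, 0.2]
opening: 1.001
```

```bash
python3 - <<'E'
from h import *
s=env.state();print(s['joints'].round(3),s['t'],s['eef_pos'],s['tcp_rot'])
plan((565,-165,215),0)
E
```

```text
[-1.115  0.371  1.766  0.     1.004 -0.42 ] 0.5667 [ 295.42673803 -452.60092688  214.53082005] [-1.57093627e+00  7.82862351e-05 -2.26513492e+00]
slide(m) x,y,z [-0.3935 -0.0004  0.0231] dr_y -2.2651 norm 394.2
```

Emit:
drive_tool([
  {"slide": [-0.394, 0, 0.023], "dr": [0, -2.265, 0], "fingers": 0.095},
  {"slide": [-0.394, 0, 0.023], "dr": [0, -2.265, 0], "fingers": 0.095},
  {"slide": [-0.394, 0, 0.023], "dr": [0, -2.265, 0], "fingers": 0.095},
  {"slide": [-0.394, 0, 0.023], "dr": [0, -2.265, 0], "fingers": 0.095},
  {"slide": [-0.394, 0, 0.023], "dr": [0, -2.265, 0], "fingers": 0.095},
])

```text
t: 0.98
eef_pos: [438.9, -301.2, 214.6]
tcp_rot: [-1.571, -0.0, -1.64]
ft_force: [0.2, -1.0, -0.2]
opening: 0.998
```

```bash
python3 - <<'E'
from h import *
plan((565,-165,215),0)
E
```

```text
slide(m) x,y,z [-0.1446 -0.0004  0.1164] dr_y -1.6398 norm 185.6
```

Emit:
drive_tool([
  {"slide": [-0.145, 0, 0.116], "dr": [0, -1.64, 0], "fingers": 0.095},
  {"slide": [-0.145, 0, 0.116], "dr": [0, -1.64, 0], "fingers": 0.095},
  {"slide": [-0.145, 0, 0.116], "dr": [0, -1.64, 0], "fingers": 0.095},
  {"slide": [-0.145, 0, 0.116], "dr": [0, -1.64, 0], "fingers": 0.095},
  {"slide": [-0.145, 0, 0.116], "dr": [0, -1.64, 0], "fingers": 0.095},
])

```text
t: 1.4
eef_pos: [566.7, -163.6, 214.4]
tcp_rot: [-1.57, 0.0, -1.012]
ft_force: [-0.3, -0.3, 0.5]
opening: 0.999
```

Emit:
drive_tool([
  {"slide": [0, 0, 0], "dr": [0, -0.6, 0], "fingers": 0.095},
  {"slide": [0, 0, 0], "dr": [0, -0.6, 0], "fingers": 0.095},
  {"slide": [0, 0, 0], "dr": [0, -0.6, 0], "fingers": 0.095},
  {"slide": [0, 0, 0], "dr": [0, -0.6, 0], "fingers": 0.095},
  {"slide": [0, 0, 0], "dr": [0, -0.6, 0], "fingers": 0.095},
])

```text
t: 1.82
eef_pos: [564.3, -166.9, 214.4]
tcp_rot: [-1.571, 0.001, -0.414]
ft_force: [-0.2, 0.2, 0.2]
opening: 0.997
```

```bash
python3 - <<'E'
from h import *
s=env.state();print(s['eef_pos'],s['tcp_rot'],s['joints'].round(2))
m=optics.camera_model('wrist')
im=optics.read_camera('wrist');cv2.imwrite('pics/w1.png',im[:,:,::-1])
print(proj('wrist',[591,-167,128],m))
np.savez('w1.npz',**m)
E
```

```text
[ 564.34290791 -166.91664133  214.36042087] [-1.57091328e+00  5.00440333e-04 -4.13962685e-01] [-0.4   0.44  1.65 -0.    1.05 -1.56]
[[340.55050396 284.61526535]]
```

View pics/w1.png

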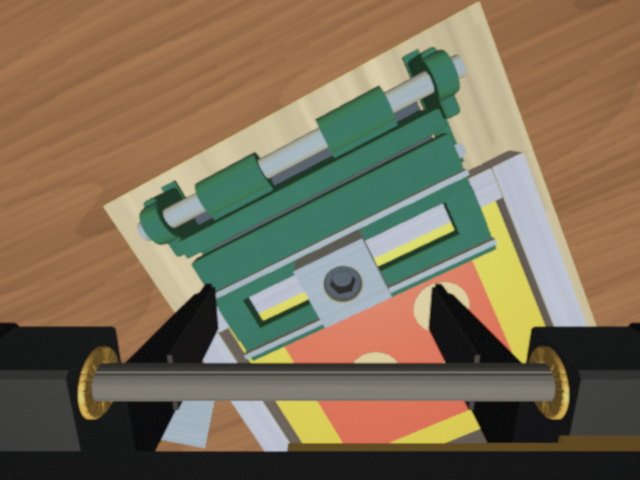

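```bash
python3 - <<'E'
from h import *
im=cv2.imread('pics/w1.png')
c=cv2.resize(im[254:314,302:382],None,fx=10,fy=10,interpolation=cv2.INTER_CUBIC)
c=cv2.convertScaleAbs(c,alpha=2.0)
cv2.imwrite('pics/w1c.png',c)
E
```

```text
(no output)
```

View pics/w1c.png

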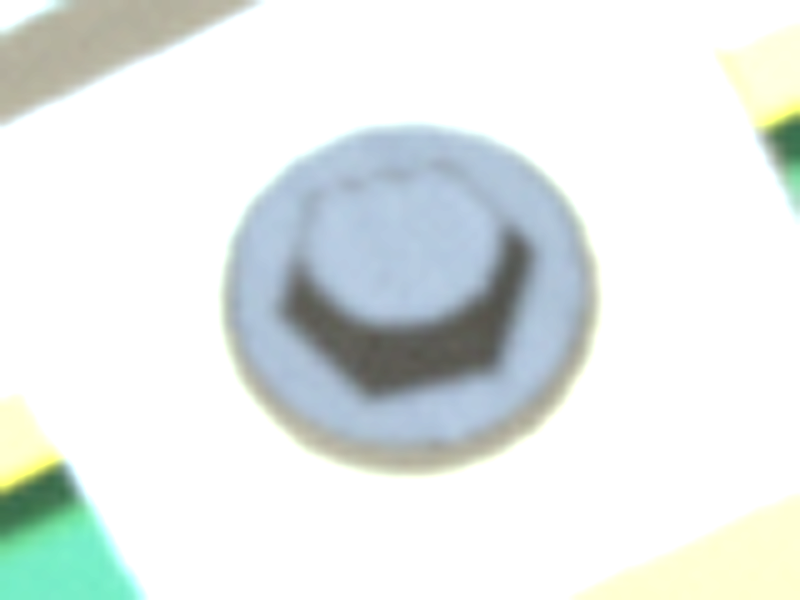

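```bash
python3 - <<'E'
from h import *
m=dict(np.load('w1.npz'))
V=np.array([(530,250),(495,370),(375,395),(278,310),(315,190),(440,162)],float)
uv=np.array([302,254])+(V+.5)/10-.5
P=ray('wrist',uv,124,m)[:,:2]
c=P.mean(0); print(c,np.linalg.norm(P-c,axis=1))
a=np.arctan2(*(P-c).T[::-1]); 
ph=np.angle(np.exp(1j*6*a).mean())/6; print('vertex ang mod60 deg',np.degrees(ph), np.degrees(a)%60)
# bore: ellipse in crop centre (411,298)
print(ray('wrist',np.array([302,254])+(np.array([411,285])+.5)/10-.5,128,m))
# rail yaw : shoe/beam edges in crop & top view bore centre (392,145)/4
print(ray('top',np.array([380,190])+(np.array([392,145])+.5)/4-.5,128))
# drivers in top crop c1 top faces -> the big one corners at z=160
C=np.array([(100,45),(160,60),(140,118),(82,103)],float)
Q=ray('top',np.array([165,175])+(C+.5)/4-.5,160)[:,:2];print(Q,Q.mean(0)); 
E=np.roll(Q,-1,0)-Q;print(np.linalg.norm(E,axis=1),np.degrees(np.arctan2(E[:,1],E[:,0])))
m2,_=wristmodel_at((600,285,230),-0.2);print(proj('wrist',[639,291,160],m2))
plan((600,285,240),-0.2)
E
```

```text
[ 590.97845705 -165.68341308] [8.55284923 8.92548259 8.55029272 8.78507995 8.85993352 8.68175364]
vertex ang mod60 deg 20.894206531125054 [20.83296814 19.47393056 23.10023681 20.44767341 19.76163412 21.76151063]
[[ 589.88309014 -165.02257191  128.        ]]
[[ 590.84462907 -166.28785107  128.        ]]
[[655.91932965 304.49268711]
 [649.54071934 279.7503331 ]
 [625.86110519 287.62996317]
 [632.18003445 311.52328132]] [640.87529716 295.84906617]
[25.55133561 24.95621558 24.71476317 24.7585014 ] [-104.45615214  161.59461724   75.18645699  -16.49710349]
[[346.11037049 312.97544598]]
slide(m) x,y,z [-0.1467 -0.0256  0.429 ] dr_y -0.2083 norm 454.1
```

The crop shows the hex socket clearly. A hexagon fit to its corners gives a circumradius of 8.7 mm as expected, centre at about (591.0, −165.7) and flat normals at about −9° mod 60. Next, the stand.

Emit:
drive_tool([
  {"slide": [-0.147, -0.026, 0.429], "dr": [0, -0.13, 0], "fingers": 0.095},
  {"slide": [-0.147, -0.026, 0.429], "dr": [0, -0.13, 0], "fingers": 0.095},
  {"slide": [-0.147, -0.026, 0.429], "dr": [0, -0.13, 0], "fingers": 0.095},
  {"slide": [-0.147, -0.026, 0.429], "dr": [0, -0.13, 0], "fingers": 0.095},
  {"slide": [-0.147, -0.026, 0.429], "dr": [0, -0.13, 0], "fingers": 0.095},
])

```text
t: 2.28
eef_pos: [583.0, 41.9, 226.6]
tcp_rot: [-1.571, 0.0, -0.294]
ft_force: [0.9, -0.2, -0.1]
opening: 1.001
```

```bash
python3 - <<'E'
from h import *
plan((600,285,240),-0.28)
E
```

```text
slide(m) x,y,z [-0.0542 -0.0134  0.2376] dr_y -0.014 norm 244.1
```

Emit:
drive_tool([
  {"slide": [-0.052, -0.013, 0.238], "dr": [0, -0.01, 0], "fingers": 0.095},
  {"slide": [-0.052, -0.013, 0.238], "dr": [0, -0.01, 0], "fingers": 0.095},
  {"slide": [-0.052, -0.013, 0.238], "dr": [0, -0.01, 0], "fingers": 0.095},
  {"slide": [-0.052, -0.013, 0.238], "dr": [0, -0.01, 0], "fingers": 0.095},
  {"slide": [-0.052, -0.013, 0.238], "dr": [0, -0.01, 0], "fingers": 0.095},
])

```text
t: 2.7
eef_pos: [598.6, 249.6, 237.7]
tcp_rot: [-1.571, 0.0, -0.284]
ft_force: [0.6, 0.6, -0.3]
opening: 1.0
```

```bash
python3 - <<'E'
from h import *
s=env.state();print(s['eef_pos'],s['tcp_rot'],s['joints'].round(2))
m=optics.camera_model('wrist')
im=optics.read_camera('wrist');cv2.imwrite('pics/w2.png',im[:,:,::-1])
print(proj('wrist',[639,295,160],m))
np.savez('w2.npz',**m)
E
```

```text
[598.62956727 249.61578741 237.66022634] [-1.57101552e+00  9.60205619e-05 -2.83515039e-01] [ 0.29  0.51  1.47 -0.    1.17 -0.99]
[[410.08652301 292.23971395]]
```

View pics/w2.png

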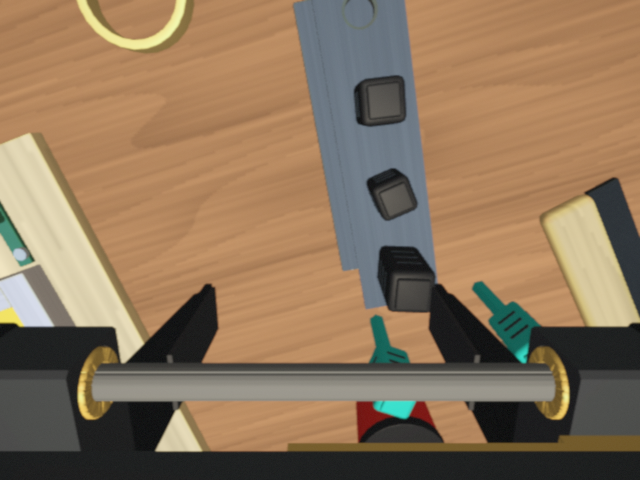

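```bash
python3 - <<'E'
from h import *
im=cv2.imread('pics/w2.png')
c=cv2.resize(im[235:325,360:460],None,fx=7,fy=6.5,interpolation=cv2.INTER_CUBIC)
c=cv2.resize(im[240:320,360:460],None,fx=7,fy=7,interpolation=cv2.INTER_CUBIC)
c=cv2.convertScaleAbs(c,alpha=2.0)
cv2.imwrite('pics/w2c.png',c)
m=dict(np.load('w2.npz'))
for z in (0,70,130): print(z,ray('top',[(219,143),(235,162),(153,150)],z)[:,:2].round(0).tolist(), ray('wrist',[(393,400),(376,320)],z,m)[:,:2].round(0).tolist())
E
```

```text
0 [[769.0, 294.0], [731.0, 262.0], [757.0, 425.0]] [[842.0, 262.0], [737.0, 268.0]]
70 [[750.0, 278.0], [715.0, 248.0], [739.0, 399.0]] [[786.0, 263.0], [700.0, 268.0]]
130 [[734.0, 264.0], [701.0, 236.0], [724.0, 377.0]] [[739.0, 265.0], [668.0, 269.0]]
```

View pics/w2c.png

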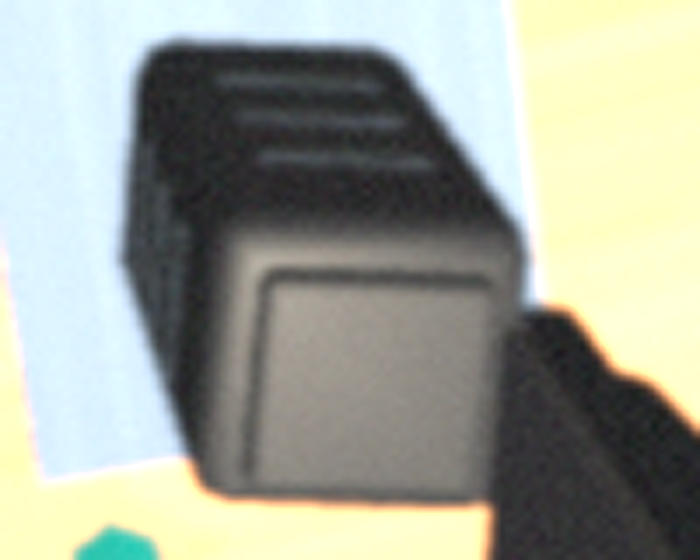

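```bash
python3 - <<'E'
from h import *
m=dict(np.load('w2.npz'))
def P(pts,z): return ray('wrist',np.array([360,240])+(np.array(pts,float)+.5)/7-.5,z,m)[:,:2]
O=P([(212,228),(522,240),(505,498),(205,490)],158)
print(O.round(1),O.mean(0)); E=np.roll(O,-1,0)-O; print(np.linalg.norm(E,axis=1),np.degrees(np.arctan2(E[:,1],E[:,0])))
I=P([(266,272),(490,272),(250,480)],160); print(np.degrees(np.arctan2(*(I[1]-I[0])[::-1])),np.degrees(np.arctan2(*(I[2]-I[0])[::-1])))
B=P([(140,45),(395,50)],100);print(B,np.degrees(np.arctan2(*(B[1]-B[0])[::-1])),np.linalg.norm(B[1]-B[0]))
# stand edge right side: image pts
S=ray('wrist',[(405,0),(436,270)],100,m)[:,:2];print(S,np.degrees(np.arctan2(*(S[1]-S[0])[::-1])))
H=ray('wrist',[(359,12)],100,m);print('empty hole',H)
c=O.mean(0)
plan((639,294,200),-0.28)
E
```

```text
[[622.8 285.9]
 [631.9 312.7]
 [656.7 305.9]
 [648.1 279.1]] [639.87382612 295.91269249]
[28.32470509 25.8112511  28.14829832 26.15534705] [  71.36715805  -15.39060024 -107.95285428  164.9581668 ]
73.7259429158936 -17.41421491927216
[[623.60916425 286.78163126]
 [632.03657977 313.6027883 ]] 72.55687689354849 28.113978686001314
[[464.70549563 343.57812506]
 [655.13180915 324.48796755]] -5.724750952955415
empty hole [[463.088956   312.88334908 100.        ]]
slide(m) x,y,z [0.0283 0.038  0.0476] dr_y -0.0004 norm 67.1
```

```bash
python3 - <<'E'
from h import *
plan((641.5,295.6,185),-0.288)
E
```

```text
slide(m) x,y,z [0.0303 0.053  0.0498] dr_y 0.0076 norm 78.7
```

Emit:
drive_tool([
  {"slide": [0.03, 0.02, 0.05], "dr": [0, 0.007, 0], "fingers": 0.095},
  {"slide": [0.03, 0.053, 0.05], "dr": [0, 0.007, 0], "fingers": 0.095},
  {"slide": [0.03, 0.053, 0.05], "dr": [0, 0.007, 0], "fingers": 0.095},
  {"slide": [0.03, 0.053, 0.05], "dr": [0, 0.007, 0], "fingers": 0.095},
])

```text
t: 3.08
eef_pos: [640.8, 287.4, 181.6]
tcp_rot: [-1.574, 0.004, -0.289]
ft_force: [-0.5, -0.4, 0.3]
opening: 1.0
```

```bash
python3 - <<'E'
from h import *
plan((641.5,295.6,115),-0.288)
im=optics.read_camera('wrist');cv2.imwrite('pics/w3.png',im[:,:,::-1])
E
```

```text
slide(m) x,y,z [-0.0014  0.0666  0.0083] dr_y -0.0009 norm 67.2
```

View pics/w3.png

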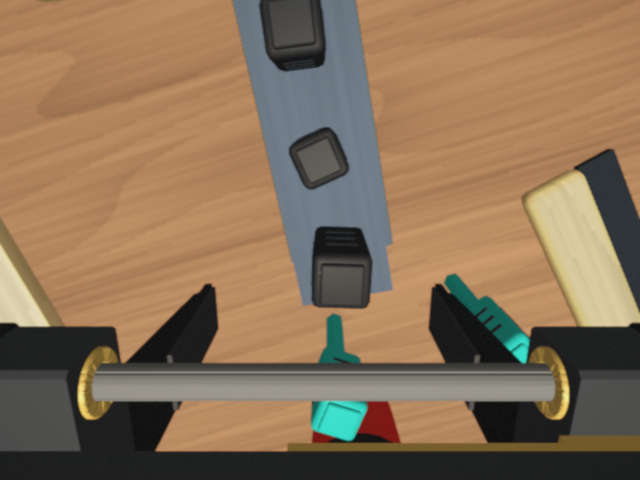

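Emit:
drive_tool([
  {"slide": [0, 0, 0], "dr": [0, 0, 0], "fingers": 0.095},
])

```text
t: 3.22
eef_pos: [641.7, 286.7, 186.0]
tcp_rot: [-1.57, -0.001, -0.289]
ft_force: [-0.1, 0.4, 0.3]
opening: 1.001
```

```bash
python3 - <<'E'
from h import *
plan((641.5,295.6,115),-0.288)
m=optics.camera_model('wrist')
print(proj('wrist',[641.5,295.6,160],m))
E
```

```text
slide(m) x,y,z [-0.0028  0.071   0.0084] dr_y -0.0012 norm 71.6
[[341.78615032 280.48913297]]
```

Emit:
drive_tool([
  {"slide": [-0.002, 0.0, 0.0085], "dr": [0, 0, 0], "fingers": 0.095},
  {"slide": [-0.002, 0.03, 0.0085], "dr": [0, 0, 0], "fingers": 0.095},
  {"slide": [-0.002, 0.055, 0.0085], "dr": [0, 0, 0], "fingers": 0.095},
  {"slide": [-0.002, 0.071, 0.0085], "dr": [0, 0, 0], "fingers": 0.095},
  {"slide": [-0.002, 0.071, 0.0085], "dr": [0, 0, 0], "fingers": 0.06},
])

```text
t: 3.63
eef_pos: [641.0, 295.6, 111.7]
tcp_rot: [-1.573, 0.003, -0.289]
ft_force: [0.4, 0.2, 0.3]
opening: 0.968
```

Emit:
drive_tool([
  {"slide": [0, 0, 0], "dr": [0, 0, 0], "fingers": 0.04},
  {"slide": [0, 0, 0], "dr": [0, 0, 0], "fingers": 0.03},
  {"slide": [0, 0, 0], "dr": [0, 0, 0], "fingers": 0.02},
  {"slide": [0, 0, 0], "dr": [0, 0, 0], "fingers": 0.0},
])

```text
t: 3.97
eef_pos: [642.7, 296.1, 115.3]
tcp_rot: [-1.57, -0.002, -0.288]
ft_force: [0.3, -0.5, 0.5]
opening: 0.704
```

```bash
python3 - <<'E'
from h import *
s=env.state();print(s['eef_pos'],s['tcp_rot'],s['ft_force'],s['moment'],s['opening'])
im=optics.read_camera('wrist');cv2.imwrite('pics/w4.png',im[:,:,::-1])
E
```

```text
[642.65581441 296.13095516 115.29951451] [-1.5695031  -0.00194337 -0.28792078] [ 0.26648842 -0.46530756  0.45580911] [ 0.07574895 -0.18528978  0.05631438] 0.7041403701844857
```

View pics/w4.png

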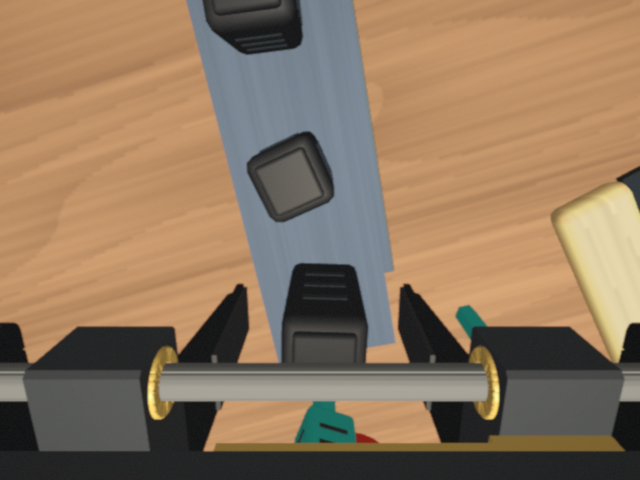

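The wrist view shows the large grip centred between the fingers, at (325,320). I'll keep closing.

Emit:
drive_tool([
  {"slide": [0, 0, 0], "dr": [0, 0, 0], "fingers": 0.0},
  {"slide": [0, 0, 0], "dr": [0, 0, 0], "fingers": 0.0},
  {"slide": [0, 0, 0], "dr": [0, 0, 0], "fingers": 0.0},
  {"slide": [0, 0, 0], "dr": [0, 0, 0], "fingers": 0.0},
  {"slide": [0, 0, 0], "dr": [0, 0, 0], "fingers": 0.0},
])

```text
t: 4.43
eef_pos: [642.1, 296.0, 113.6]
tcp_rot: [-1.571, -0.0, -0.288]
ft_force: [0.6, -3.2, -2.3]
opening: 0.315
```

Emit:
drive_tool([
  {"slide": [0, 0, 0], "dr": [0, 0, 0], "fingers": 0.0},
  {"slide": [0, 0, 0], "dr": [0, 0, 0], "fingers": 0.0},
  {"slide": [0, 0, 0], "dr": [0, 0, 0], "fingers": 0.0},
])

```text
t: 4.68
eef_pos: [642.1, 296.0, 113.6]
tcp_rot: [-1.571, 0.0, -0.288]
ft_force: [0.5, 1.2, 0.4]
opening: 0.317
```

```bash
python3 - <<'E'
from h import *
s=env.state();print(s['eef_pos'],s['tcp_rot'],s['ft_force'],s['moment'],s['opening']*95.1)
im=optics.read_camera('wrist');cv2.imwrite('pics/w5.png',im[:,:,::-1])
E
```

```text
[642.12723041 295.99730259 113.58046653] [-1.57083386e+00  1.00437149e-05 -2.87798963e-01] [0.4733856  1.20847346 0.3953025 ] [ 0.15968129 -0.1477993  -0.03270771] 30.11436167382129
```

View pics/w5.png

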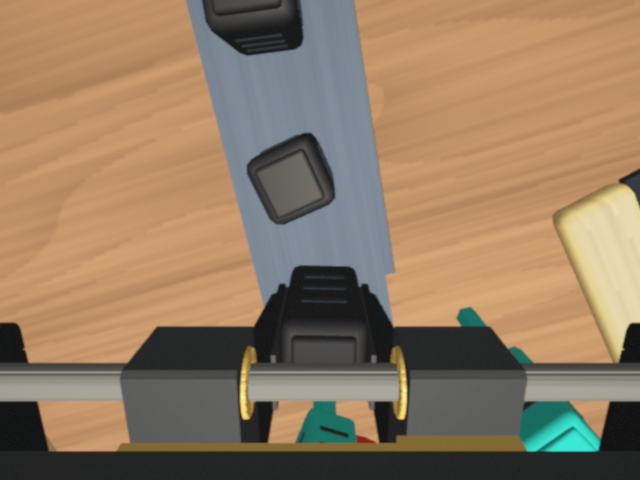

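The fingers stopped at 30.1 mm, which matches the large 30 mm grip. I'll lift straight up.

Emit:
drive_tool([
  {"slide": [0, -0.02, 0], "dr": [0, 0, 0], "fingers": 0.0},
  {"slide": [0, -0.05, 0], "dr": [0, 0, 0], "fingers": 0.0},
  {"slide": [0, -0.085, 0], "dr": [0, 0, 0], "fingers": 0.0},
  {"slide": [0, -0.12, 0], "dr": [0, 0, 0], "fingers": 0.0},
  {"slide": [0, -0.137, 0], "dr": [0, 0, 0], "fingers": 0.0},
])

```text
t: 5.15
eef_pos: [642.8, 296.2, 254.9]
tcp_rot: [-1.568, -0.004, -0.288]
ft_force: [1.0, -0.6, -2.6]
opening: 0.317
```

```bash
python3 - <<'E'
from h import *
s=env.state();print(s['eef_pos'],s['tcp_rot'],s['ft_force'],s['moment'],s['opening']*95.1)
# align hex: driver flats at yaw+90 ; want -9.1 mod 60
print([(np.radians(-9.1-90+60*k)) for k in range(0,4)])
plan((591,-165.7,250),-0.683)
E
```

```text
[642.77884622 296.17468366 254.92671252] [-1.56841281 -0.00355153 -0.2877807 ] [ 1.03166567 -0.56222995 -2.60198584] [ 0.08300722 -0.19955808  0.038493  ] 30.175308616605527
[np.float64(-1.7296212887263804), np.float64(-0.6824237375297828), np.float64(0.364773813666815), np.float64(1.4119713648634127)]
slide(m) x,y,z [ 0.0814  0.0041 -0.4576] dr_y 0.3952 norm 464.8
```

Emit:
drive_tool([
  {"slide": [0.081, 0, -0.458], "dr": [0, 0.395, 0], "fingers": 0.0},
  {"slide": [0.081, 0, -0.458], "dr": [0, 0.395, 0], "fingers": 0.0},
  {"slide": [0.081, 0, -0.458], "dr": [0, 0.395, 0], "fingers": 0.0},
  {"slide": [0.081, 0, -0.458], "dr": [0, 0.395, 0], "fingers": 0.0},
  {"slide": [0.081, 0, -0.458], "dr": [0, 0.395, 0], "fingers": 0.0},
])

```text
t: 5.57
eef_pos: [617.8, 87.2, 250.3]
tcp_rot: [-1.571, 0.0, -0.684]
ft_force: [1.1, -1.0, -2.8]
opening: 0.312
```

```bash
python3 - <<'E'
from h import *
plan((591,-165.7,250),-0.683)
E
```

```text
slide(m) x,y,z [ 0.1391  0.0004 -0.2129] dr_y -0.0013 norm 254.3
```

Emit:
drive_tool([
  {"slide": [0.139, 0, -0.213], "dr": [0, 0, 0], "fingers": 0.0},
  {"slide": [0.139, 0, -0.213], "dr": [0, 0, 0], "fingers": 0.0},
  {"slide": [0.139, 0, -0.213], "dr": [0, 0, 0], "fingers": 0.0},
  {"slide": [0.139, 0, -0.213], "dr": [0, 0, 0], "fingers": 0.0},
  {"slide": [0.139, 0, -0.213], "dr": [0, 0, 0], "fingers": 0.0},
])

```text
t: 5.98
eef_pos: [596.1, -120.2, 250.4]
tcp_rot: [-1.571, 0.0, -0.683]
ft_force: [1.2, 0.4, -2.5]
opening: 0.312
```

```bash
python3 - <<'E'
from h import *
plan((591,-165.7,225),-0.683)
E
```

```text
slide(m) x,y,z [ 0.0248  0.0254 -0.0385] dr_y 0.0002 norm 52.4
```

Emit:
drive_tool([
  {"slide": [0.025, 0, -0.0385], "dr": [0, 0, 0], "fingers": 0.0},
  {"slide": [0.025, 0, -0.0385], "dr": [0, 0, 0], "fingers": 0.0},
  {"slide": [0.025, 0.02, -0.0385], "dr": [0, 0, 0], "fingers": 0.0},
  {"slide": [0.025, 0.025, -0.0385], "dr": [0, 0, 0], "fingers": 0.0},
  {"slide": [0.025, 0.025, -0.0385], "dr": [0, 0, 0], "fingers": 0.0},
])

```text
t: 6.4
eef_pos: [591.2, -163.6, 223.9]
tcp_rot: [-1.572, 0.004, -0.683]
ft_force: [-0.7, 0.3, -2.5]
opening: 0.32
```

```bash
python3 - <<'E'
from h import *
s=env.state();print(s['eef_pos'],s['tcp_rot'],s['ft_force'],s['moment'],s['joints'].round(2))
m=optics.camera_model('wrist')
for n in ('wrist','top','side'):
    im=optics.read_camera(n);cv2.imwrite(f'pics/{n}6.png',im[:,:,::-1])
    p=proj(n,[s['eef_pos'][0],s['eef_pos'][1],136.4]); q=proj(n,[591,-165.7,128]);print(n,p,q)
    u,v=q[0].astype(int); c=im[max(0,v-60):v+40,max(0,u-60):u+60,::-1]
    cv2.imwrite(f'pics/{n}6c.png',cv2.convertScaleAbs(cv2.resize(c,None,fx=6,fy=6,interpolation=cv2.INTER_CUBIC),alpha=1.6))
np.savez('w6.npz',**m)
E
```

```text
[ 591.18729664 -163.60007719  223.90604485] [-1.57199233  0.00351426 -0.68300675] [-0.6783646   0.33661949 -2.45639738] [ 0.04466245 -0.15958075 -0.00769478] [-0.38  0.47  1.57 -0.    1.1  -1.27]
wrist [[323.65825889 247.57682264]] [[321.01476028 245.52784489]]
top [[477.49044518 225.19315906]] [[477.26069825 225.78298059]]
side [[395.64322381 172.54779576]] [[395.91588209 175.78742581]]
```

View pics/wrist6c.png

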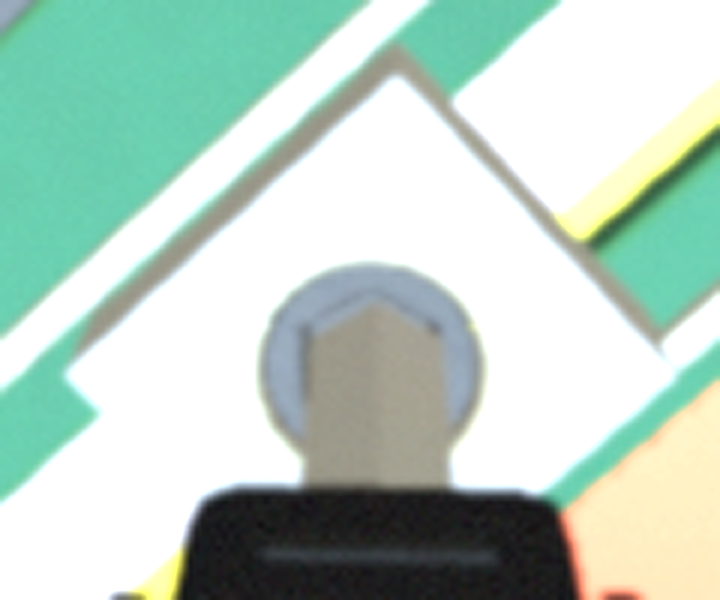

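View pics/side6c.png

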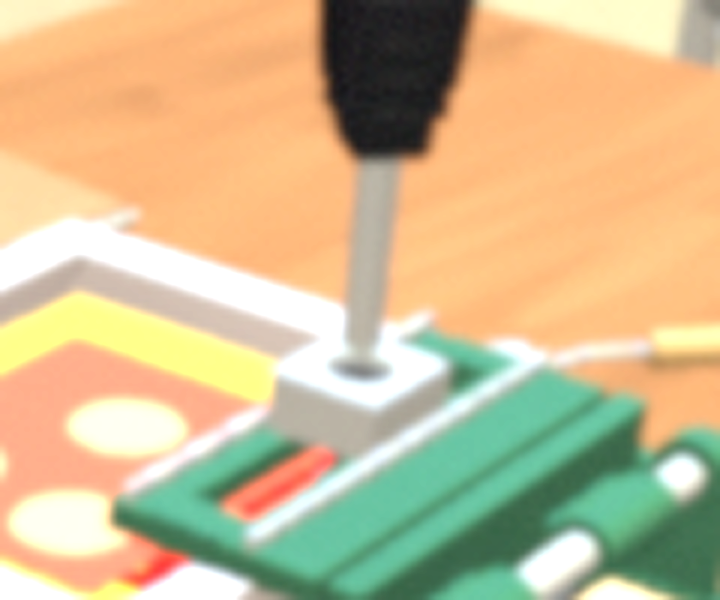

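View pics/top6.png

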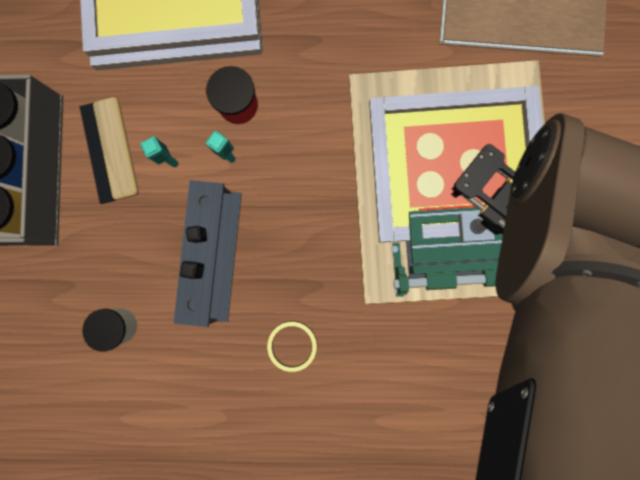

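The wrist crop shows the driver tip over the bore, its flats lined up with the socket edges. The stand's far hole is now empty. I'll correct the centring, let it settle and look again.

Emit:
drive_tool([
  {"slide": [0, 0.0, 0], "dr": [0, 0, 0], "fingers": 0.0},
  {"slide": [0, 0.0, 0], "dr": [0, 0, 0], "fingers": 0.0},
  {"slide": [0, 0.0, 0], "dr": [0, 0, 0], "fingers": 0.0},
])

```text
t: 6.8
eef_pos: [592.2, -163.6, 226.1]
tcp_rot: [-1.571, -0.001, -0.682]
ft_force: [0.1, -0.9, -2.3]
opening: 0.314
```

```bash
cat >> h.py <<'E'
def st():
    s=env.state(); R=Rt(s); print('t',round(s['t'],2),'pos',s['eef_pos'].round(2),'rot',s['tcp_rot'].round(4),'F',s['ft_force'].round(2),'Ftool',(R.T@s['ft_force']).round(2),'M',s['moment'].round(3),'op',round(s['opening']*95.1,2),'j6',s['joints'][5].round(3)); return s
def wcrop(name,z=128,c=(591,-165.7),h=(60,40,60),f=6,a=1.6):
    m=optics.camera_model('wrist'); im=optics.read_camera('wrist'); u,v=proj('wrist',[*c,z],m)[0].astype(int)
    v0,u0=max(0,v-h[0]),max(0,u-h[2]); cr=im[v0:v+h[1],u0:u+h[2],::-1]
    cv2.imwrite(f'pics/{name}.png',cv2.convertScaleAbs(cv2.resize(cr,None,fx=f,fy=f,interpolation=cv2.INTER_CUBIC),alpha=a)); print('off',u0,v0); return m
E
python3 - <<'E'
from h import *
s=st(); m=wcrop('w7',h=(35,25,40),f=10); np.savez('w7.npz',**m)
E
```

```text
t 6.8 pos [ 592.2  -163.62  226.14] rot [-1.5707e+00 -7.0000e-04 -6.8230e-01] F [ 0.06 -0.91 -2.3 ] Ftool [ 0.62  2.3  -0.67] M [ 0.044 -0.146 -0.017] op 29.89 j6 -1.265
off 280 209
```

View pics/w7.png

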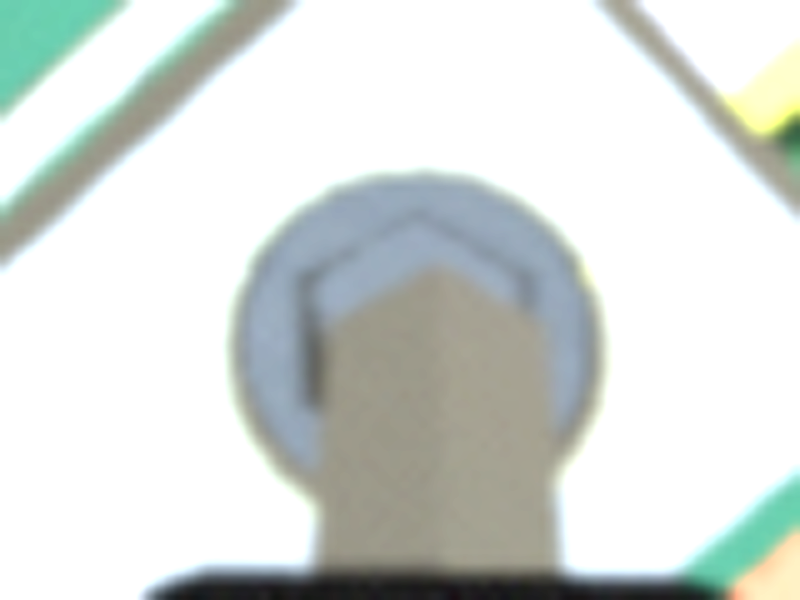

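```bash
python3 - <<'E'
from h import *
m=dict(np.load('w7.npz')); s=env.state(); R=Rt(s)
f=lambda p:np.array([280,209])+(np.array(p,float)+.5)/10-.5
sv=ray('wrist',f((420,215)),124,m)[0]; 
hexc=sv+8.66*R[:,0]; print('socket centre',hexc)
tipz=s['eef_pos'][2]-88.6
for zz,r in((tipz,6.5),(tipz,7),(tipz+2,8.08)):
    tv=ray('wrist',f((440,267)),zz,m)[0]; tc=tv+r*R[:,0]; print('tip centre',tc,'tip rel tcp in tool',(R.T@(tc-s['eef_pos'])).round(2),'need tool', (R.T@(hexc-tc)).round(2))
print(hexc-s['eef_pos'],R.T@(hexc-s['eef_pos']))
# hex angle: edges from top vertex
a=ray('wrist',np.array([f((420,215)),f((308,275)),f((532,275)),f((308,400))]),124,m)[:,:2]
for i,j in((0,1),(0,2),(1,3)):
    d=a[j]-a[i];print('edge normal ang mod60',(np.degrees(np.arctan2(d[1],d[0]))+90)%60, np.linalg.norm(d))
print('driver',(np.degrees(s['tcp_rot'][2])+90)%60)
E
```

```text
socket centre [ 591.41629042 -165.26277947  124.00521618]
tip centre [ 590.44729873 -162.78633078  137.46035762] tip rel tcp in tool [-1.95 88.59 -0.38] need tool [ 2.31 13.46 -1.31]
tip centre [ 590.83531763 -163.10167384  137.46065878] tip rel tcp in tool [-1.45 88.59 -0.38] need tool [ 1.81 13.46 -1.31]
tip centre [ 591.23271124 -163.43181248  139.4613093 ] tip rel tcp in tool [-0.93 86.59 -0.39] need tool [ 1.29 15.46 -1.31]
[  -0.73869515   -1.56978659 -102.05122629] [  0.35531869 102.05131237  -1.69294972]
edge normal ang mod60 49.879479284189344 8.66033186909281
edge normal ang mod60 51.87042351093962 8.656396997198687
edge normal ang mod60 50.4041992530883 8.863504419431813
driver 50.89923062532099
```

Emit:
drive_tool([
  {"slide": [0.0016, 0, -0.0013], "dr": [0, 0, 0], "fingers": 0.0},
  {"slide": [0.0016, 0.005, -0.0013], "dr": [0, 0, 0], "fingers": 0.0},
  {"slide": [0.0016, 0.009, -0.0013], "dr": [0, 0, 0], "fingers": 0.0},
  {"slide": [0.0016, 0.011, -0.0013], "dr": [0, 0, 0], "fingers": 0.0},
  {"slide": [0.0016, 0.011, -0.0013], "dr": [0, 0, 0], "fingers": 0.0},
])

```text
t: 7.27
eef_pos: [592.2, -165.8, 213.8]
tcp_rot: [-1.571, 0.001, -0.683]
ft_force: [-0.3, 1.0, -2.5]
opening: 0.319
```

```bash
python3 - <<'E'
from h import *
s=st(); m=wcrop('w8',h=(35,25,40),f=10); np.savez('w8.npz',**m)
E
```

```text
t 7.27 pos [ 592.16 -165.83  213.77] rot [-1.5713e+00  1.3000e-03 -6.8290e-01] F [-0.27  0.99 -2.53] Ftool [-0.83  2.53  0.6 ] M [ 0.012 -0.207  0.017] op 30.33 j6 -1.268
off 283 212
```

View pics/w8.png

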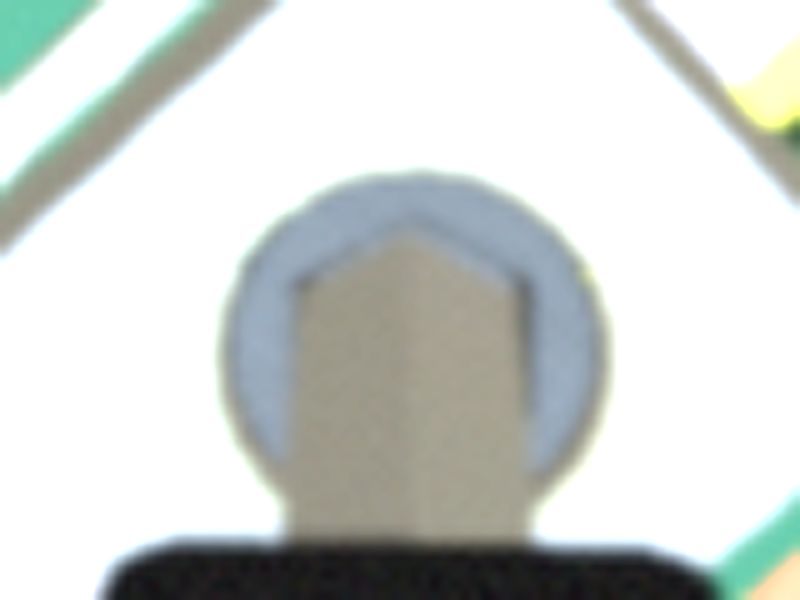

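Emit:
drive_tool([
  {"slide": [0, 0, 0.0003], "dr": [0, 0, 0], "fingers": 0.0},
  {"slide": [0, 0.0005, 0.0003], "dr": [0, 0, 0], "fingers": 0.0},
  {"slide": [0, 0.001, 0.0003], "dr": [0, 0, 0], "fingers": 0.0},
  {"slide": [0, 0.001, 0.0003], "dr": [0, 0, 0], "fingers": 0.0},
])

```text
t: 7.65
eef_pos: [592.7, -165.7, 213.7]
tcp_rot: [-1.571, -0.0, -0.683]
ft_force: [-0.9, 0.6, -2.7]
opening: 0.318
```

```bash
python3 - <<'E'
from h import *
s=st(); R=Rt(s);m=dict(np.load('w8.npz'))
f=lambda p:np.array([283,212])+(np.array(p,float)+.5)/10-.5
sv=ray('wrist',f((412,212)),124,m)[0]; tv=ray('wrist',f((408,235)),125.8,m)[0]
print(R.T@(tv-sv))
E
```

```text
t 7.65 pos [ 592.66 -165.66  213.69] rot [-1.5708e+00 -2.0000e-04 -6.8280e-01] F [-0.95  0.61 -2.73] Ftool [-1.12  2.73 -0.13] M [ 0.057 -0.162 -0.024] op 30.29 j6 -1.268
[ 1.03513427 -1.79981439 -0.26039984]
```

Emit:
drive_tool([
  {"slide": [0, 0.0005, 0], "dr": [0, 0, 0], "fingers": 0.0},
  {"slide": [0, 0.001, 0], "dr": [0, 0, 0], "fingers": 0.0},
  {"slide": [0, 0.0015, 0], "dr": [0, 0, 0], "fingers": 0.0},
])

```text
t: 7.9
eef_pos: [592.7, -165.7, 212.1]
tcp_rot: [-1.571, -0.0, -0.683]
ft_force: [-0.3, 0.3, -4.0]
opening: 0.315
```

Emit:
drive_tool([
  {"slide": [0, 0.0005, 0], "dr": [0, 0, 0], "fingers": 0.0},
  {"slide": [0, 0.001, 0], "dr": [0, 0, 0], "fingers": 0.0},
  {"slide": [0, 0.001, 0], "dr": [0, 0, 0], "fingers": 0.0},
])

```text
t: 8.15
eef_pos: [592.6, -165.7, 211.0]
tcp_rot: [-1.571, 0.0, -0.683]
ft_force: [0.6, 0.0, -2.3]
opening: 0.317
```

```bash
python3 - <<'E'
from h import *
s=st()
E
```

```text
t 8.15 pos [ 592.6  -165.67  211.03] rot [-1.5709e+00  1.0000e-04 -6.8280e-01] F [ 0.58  0.05 -2.26] Ftool [0.42 2.26 0.4 ] M [-0.002 -0.186  0.007] op 30.17 j6 -1.268
```

Emit:
drive_tool([
  {"slide": [0, 0.0007, 0], "dr": [0, 0, 0], "fingers": 0.0},
  {"slide": [0, 0.0014, 0], "dr": [0, 0, 0], "fingers": 0.0},
  {"slide": [0, 0.002, 0], "dr": [0, 0, 0], "fingers": 0.0},
])

```text
t: 8.4
eef_pos: [592.6, -165.7, 209.1]
tcp_rot: [-1.571, -0.0, -0.683]
ft_force: [0.2, 0.4, -3.1]
opening: 0.317
```

```bash
python3 - <<'E'
from h import *
s=st()
E
```

```text
t 8.4 pos [ 592.64 -165.67  209.09] rot [-1.5708e+00 -1.0000e-04 -6.8280e-01] F [ 0.16  0.37 -3.11] Ftool [-0.11  3.11  0.39] M [-0.016 -0.125  0.006] op 30.18 j6 -1.268
```

Emit:
drive_tool([
  {"slide": [0, 0.001, 0], "dr": [0, 0, 0], "fingers": 0.0},
  {"slide": [0, 0.002, 0], "dr": [0, 0, 0], "fingers": 0.0},
  {"slide": [0, 0.003, 0], "dr": [0, 0, 0], "fingers": 0.0},
])

```text
t: 8.65
eef_pos: [592.7, -165.7, 206.0]
tcp_rot: [-1.571, -0.0, -0.683]
ft_force: [0.4, 0.0, -2.7]
opening: 0.314
```

Emit:
drive_tool([
  {"slide": [0, 0.001, 0], "dr": [0, 0, 0], "fingers": 0.0},
  {"slide": [0, 0.002, 0], "dr": [0, 0, 0], "fingers": 0.0},
  {"slide": [0, 0.003, 0], "dr": [0, 0, 0], "fingers": 0.0},
])

```text
t: 8.9
eef_pos: [592.6, -165.7, 203.0]
tcp_rot: [-1.571, -0.0, -0.683]
ft_force: [0.0, 0.3, -2.4]
opening: 0.315
```

```bash
python3 - <<'E'
from h import *
s=st(); m=wcrop('w9',h=(35,25,40),f=10); np.savez('w9.npz',**m)
E
```

```text
t 8.9 pos [ 592.64 -165.69  203.03] rot [-1.5709 -0.     -0.6828] F [ 0.02  0.29 -2.41] Ftool [-0.17  2.41  0.24] M [ 0.073 -0.174  0.014] op 29.97 j6 -1.268
off 282 217
```

View pics/w9.png

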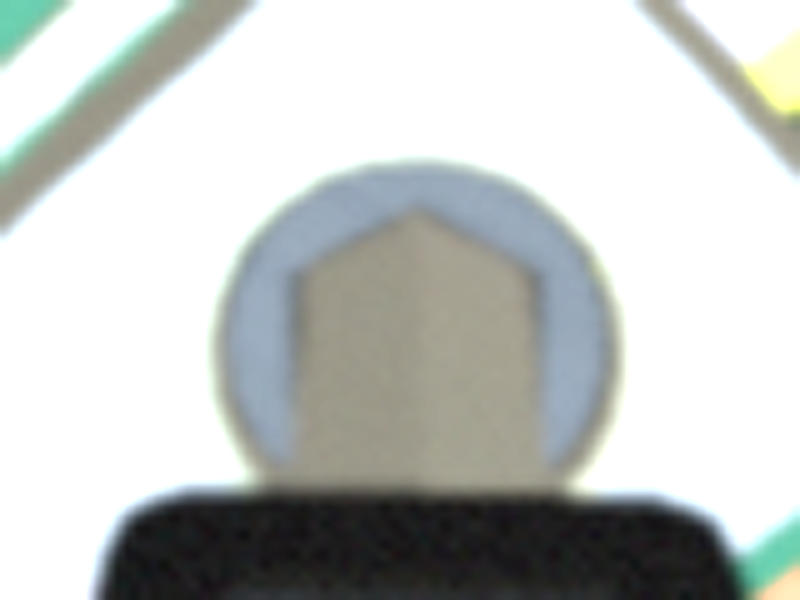

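The crop shows the shank inside the hex socket with even gaps. I'll ease it down to the floor.

Emit:
drive_tool([
  {"slide": [0, 0.001, 0], "dr": [0, 0, 0], "fingers": 0.0},
  {"slide": [0, 0.002, 0], "dr": [0, 0, 0], "fingers": 0.0},
  {"slide": [0, 0.003, 0], "dr": [0, 0, 0], "fingers": 0.0},
  {"slide": [0, 0.003, 0], "dr": [0, 0, 0], "fingers": 0.0},
])

```text
t: 9.28
eef_pos: [592.6, -165.6, 199.9]
tcp_rot: [-1.571, 0.0, -0.683]
ft_force: [0.2, 0.1, -2.0]
opening: 0.315
```

Emit:
drive_tool([
  {"slide": [0, 0.0004, 0], "dr": [0, 0, 0], "fingers": 0.0},
  {"slide": [0, 0.0007, 0], "dr": [0, 0, 0], "fingers": 0.0},
  {"slide": [0, 0.0007, 0], "dr": [0, 0, 0], "fingers": 0.0},
])

```text
t: 9.53
eef_pos: [592.6, -165.7, 199.4]
tcp_rot: [-1.571, -0.0, -0.683]
ft_force: [0.7, -0.5, -2.5]
opening: 0.317
```

Emit:
drive_tool([
  {"slide": [0, 0.0003, 0], "dr": [0, 0, 0], "fingers": 0.0},
  {"slide": [0, 0.0005, 0], "dr": [0, 0, 0], "fingers": 0.0},
  {"slide": [0, 0.0005, 0], "dr": [0, 0, 0], "fingers": 0.0},
])

```text
t: 9.78
eef_pos: [592.6, -165.7, 198.9]
tcp_rot: [-1.571, -0.0, -0.683]
ft_force: [0.9, -0.3, -2.7]
opening: 0.321
```

```bash
python3 - <<'E'
from h import *
s=st()
E
```

```text
t 9.78 pos [ 592.62 -165.69  198.94] rot [-1.5709 -0.     -0.6828] F [ 0.89 -0.27 -2.65] Ftool [0.86 2.65 0.35] M [ 0.024 -0.138  0.038] op 30.53 j6 -1.268
```

Not on the floor yet. I'll keep going in fine steps.

Emit:
drive_tool([
  {"slide": [0, 0.0004, 0], "dr": [0, 0, 0], "fingers": 0.0},
  {"slide": [0, 0.0004, 0], "dr": [0, 0, 0], "fingers": 0.0},
])

```text
t: 9.95
eef_pos: [592.7, -165.7, 198.6]
tcp_rot: [-1.571, -0.0, -0.683]
ft_force: [-0.7, 0.1, -2.1]
opening: 0.316
```

Emit:
drive_tool([
  {"slide": [0, 0.0004, 0], "dr": [0, 0, 0], "fingers": 0.0},
  {"slide": [0, 0.0004, 0], "dr": [0, 0, 0], "fingers": 0.0},
])

```text
t: 10.12
eef_pos: [592.7, -165.7, 198.5]
tcp_rot: [-1.571, -0.0, -0.683]
ft_force: [-1.0, -0.1, 0.9]
opening: 0.317
```

Emit:
drive_tool([
  {"slide": [0, 0.0004, 0], "dr": [0, 0, 0], "fingers": 0.0},
  {"slide": [0, 0.0004, 0], "dr": [0, 0, 0], "fingers": 0.0},
])

```text
t: 10.28
eef_pos: [592.8, -165.7, 198.4]
tcp_rot: [-1.571, -0.001, -0.683]
ft_force: [-1.3, 0.3, 4.4]
opening: 0.318
```

The floor was felt at TCP z ≈ 198.5, exactly the full-depth height. I'll back off 0.5 mm and begin turning clockwise, rotating about the driver's own axis.

Emit:
drive_tool([
  {"slide": [0, -0.0005, 0], "dr": [0, 0, 0], "fingers": 0.0},
  {"slide": [3e-05, -0.0005, -0.00012], "dr": [0, 0.1, 0], "fingers": 0.0},
  {"slide": [5e-05, -0.0005, -0.00025], "dr": [0, 0.2, 0], "fingers": 0.0},
  {"slide": [6e-05, -0.0005, -0.00037], "dr": [0, 0.3, 0], "fingers": 0.0},
  {"slide": [6e-05, -0.0005, -0.0005], "dr": [0, 0.4, 0], "fingers": 0.0},
])

```text
t: 10.7
eef_pos: [592.4, -166.1, 198.5]
tcp_rot: [-1.571, -0.0, -1.087]
ft_force: [-0.9, 0.3, 2.5]
opening: 0.317
```

```bash
python3 - <<'E'
from h import *
s=st()
E
```

```text
t 10.7 pos [ 592.42 -166.1   198.48] rot [-1.5707e+00 -4.0000e-04 -1.0873e+00] F [-0.93  0.27  2.47] Ftool [-0.68 -2.47 -0.7 ] M [0.164 0.178 0.208] op 30.14 j6 -0.864
```

Drag of 0.2 N m has appeared, so the screw is turning. Continuing.

Emit:
drive_tool([
  {"slide": [3e-05, -0.0003, -0.00012], "dr": [0, 0.1, 0], "fingers": 0.0},
  {"slide": [5e-05, -0.0003, -0.00025], "dr": [0, 0.2, 0], "fingers": 0.0},
  {"slide": [6e-05, -0.0003, -0.00037], "dr": [0, 0.3, 0], "fingers": 0.0},
  {"slide": [6e-05, -0.0003, -0.0005], "dr": [0, 0.4, 0], "fingers": 0.0},
  {"slide": [5e-05, -0.0003, -0.00062], "dr": [0, 0.5, 0], "fingers": 0.0},
])

```text
t: 11.12
eef_pos: [591.8, -166.3, 198.5]
tcp_rot: [-1.571, 0.0, -1.587]
ft_force: [-0.9, 0.9, 1.0]
opening: 0.312
```

```bash
python3 - <<'E'
from h import *
s=st()
E
```

```text
t 11.12 pos [ 591.79 -166.31  198.49] rot [-1.5710e+00  1.0000e-04 -1.5873e+00] F [-0.87  0.93  1.  ] Ftool [-0.92 -1.   -0.89] M [0.284 0.097 0.273] op 29.7 j6 -0.365
```

Emit:
drive_tool([
  {"slide": [3e-05, -0.0001, -0.00012], "dr": [0, 0.1, 0], "fingers": 0.0},
  {"slide": [5e-05, -0.0001, -0.00025], "dr": [0, 0.2, 0], "fingers": 0.0},
  {"slide": [6e-05, -0.0001, -0.00037], "dr": [0, 0.3, 0], "fingers": 0.0},
  {"slide": [6e-05, -0.0001, -0.0005], "dr": [0, 0.4, 0], "fingers": 0.0},
  {"slide": [5e-05, -0.0001, -0.00062], "dr": [0, 0.5, 0], "fingers": 0.0},
])

```text
t: 11.53
eef_pos: [591.2, -166.2, 198.5]
tcp_rot: [-1.571, 0.0, -2.087]
ft_force: [-1.2, 2.4, -0.4]
opening: 0.311
```

```bash
python3 - <<'E'
from h import *
s=st()
E
```

```text
t 11.53 pos [ 591.16 -166.16  198.47] rot [-1.5713e+00  2.0000e-04 -2.0873e+00] F [-1.21  2.4  -0.38] Ftool [-1.49  0.39 -2.24] M [0.483 0.075 0.278] op 29.61 j6 0.135
```

Emit:
drive_tool([
  {"slide": [-0.0001, -0.0001, -0.0003], "dr": [0, 0.08, 0], "fingers": 0.0},
  {"slide": [-0.0001, -0.0001, -0.00045], "dr": [0, 0.16, 0], "fingers": 0.0},
  {"slide": [-0.0001, -0.0001, -0.00055], "dr": [0, 0.24, 0], "fingers": 0.0},
  {"slide": [-0.0001, -0.0001, -0.00065], "dr": [0, 0.32, 0], "fingers": 0.0},
  {"slide": [-0.0001, -0.0001, -0.00075], "dr": [0, 0.4, 0], "fingers": 0.0},
])

```text
t: 11.95
eef_pos: [590.7, -165.8, 198.5]
tcp_rot: [-1.571, 0.0, -2.486]
ft_force: [0.4, 1.6, -1.0]
opening: 0.318
```

```bash
python3 - <<'E'
from h import *
s=st()
E
```

```text
t 11.95 pos [ 590.69 -165.79  198.5 ] rot [-1.5711e+00  2.0000e-04 -2.4864e+00] F [ 0.37  1.57 -1.01] Ftool [-1.25  1.01 -1.02] M [ 0.347 -0.205  0.192] op 30.25 j6 0.534
```

Emit:
drive_tool([
  {"slide": [-0.0001, 0, -0.0001], "dr": [0, 0.05, 0], "fingers": 0.0},
  {"slide": [-0.0001, 0, -0.0002], "dr": [0, 0.1, 0], "fingers": 0.0},
  {"slide": [-0.0001, 0, -0.0003], "dr": [0, 0.15, 0], "fingers": 0.0},
  {"slide": [-0.0001, 0, -0.00035], "dr": [0, 0.2, 0], "fingers": 0.0},
  {"slide": [-0.0001, 0, -0.0004], "dr": [0, 0.25, 0], "fingers": 0.0},
])

```text
t: 12.37
eef_pos: [590.5, -165.5, 198.5]
tcp_rot: [-1.571, 0.0, -2.735]
ft_force: [0.2, 0.9, -1.3]
opening: 0.309
```

```bash
python3 - <<'E'
from h import *
s=st()
E
```

```text
t 12.37 pos [ 590.52 -165.45  198.5 ] rot [-1.5710e+00  1.0000e-04 -2.7349e+00] F [ 0.24  0.86 -1.27] Ftool [-0.56  1.27 -0.7 ] M [ 0.292 -0.167  0.227] op 29.4 j6 0.783
```

Total turn is now about 2.05 rad. I'll use small steps from here and watch for the stop.

Emit:
drive_tool([
  {"slide": [0, 0, -5e-05], "dr": [0, 0.04, 0], "fingers": 0.0},
  {"slide": [0, 0, -0.0001], "dr": [0, 0.08, 0], "fingers": 0.0},
  {"slide": [0, 0, -0.00015], "dr": [0, 0.12, 0], "fingers": 0.0},
])

```text
t: 12.62
eef_pos: [590.5, -165.3, 198.5]
tcp_rot: [-1.571, 0.0, -2.854]
ft_force: [0.4, 1.2, -1.3]
opening: 0.318
```

```bash
python3 - <<'E'
from h import *
s=st()
E
```

```text
t 12.62 pos [ 590.49 -165.29  198.49] rot [-1.5711e+00  1.0000e-04 -2.8545e+00] F [ 0.4   1.19 -1.32] Ftool [-0.72  1.32 -1.02] M [ 0.334 -0.139  0.204] op 30.2 j6 0.903
```

Emit:
drive_tool([
  {"slide": [-5e-05, 0, -0.0001], "dr": [0, 0.04, 0], "fingers": 0.0},
  {"slide": [-5e-05, 0, -0.00015], "dr": [0, 0.08, 0], "fingers": 0.0},
  {"slide": [-5e-05, 0, -0.0002], "dr": [0, 0.12, 0], "fingers": 0.0},
])

```text
t: 12.87
eef_pos: [590.5, -165.1, 198.5]
tcp_rot: [-1.571, 0.0, -2.974]
ft_force: [-0.4, 0.2, -0.6]
opening: 0.312
```

```bash
python3 - <<'E'
from h import *
s=st()
E
```

```text
t 12.87 pos [ 590.48 -165.14  198.52] rot [-1.571   0.     -2.9744] F [-0.42  0.2  -0.6 ] Ftool [ 0.38  0.6  -0.27] M [ 0.247 -0.115  0.21 ] op 29.71 j6 1.023
```

Emit:
drive_tool([
  {"slide": [0, 0, -5e-05], "dr": [0, 0.04, 0], "fingers": 0.0},
  {"slide": [0, 0, -0.0001], "dr": [0, 0.08, 0], "fingers": 0.0},
  {"slide": [0, 0, -0.00015], "dr": [0, 0.12, 0], "fingers": 0.0},
])

```text
t: 13.12
eef_pos: [590.5, -165.0, 198.5]
tcp_rot: [-1.571, 0.0, -3.094]
ft_force: [0.6, 1.1, -1.6]
opening: 0.318
```

```bash
python3 - <<'E'
from h import *
s=st()
E
```

```text
t 13.12 pos [ 590.47 -164.99  198.52] rot [-1.5710e+00  1.0000e-04 -3.0944e+00] F [ 0.58  1.15 -1.56] Ftool [-0.64  1.56 -1.12] M [ 0.257 -0.17   0.228] op 30.2 j6 1.143
```

Emit:
drive_tool([
  {"slide": [0, 0, -0.0001], "dr": [0, 0.04, 0], "fingers": 0.0},
  {"slide": [0, 0, -0.00015], "dr": [0, 0.08, 0], "fingers": 0.0},
  {"slide": [0, 0, -0.0002], "dr": [0, 0.12, 0], "fingers": 0.0},
])

```text
t: 13.37
eef_pos: [590.4, -164.8, 198.5]
tcp_rot: [-1.571, 0.0, 3.069]
ft_force: [1.3, 0.7, -1.9]
opening: 0.315
```

```bash
python3 - <<'E'
from h import *
s=st()
E
```

```text
t 13.37 pos [ 590.43 -164.83  198.53] rot [-1.5709  0.      3.0687] F [ 1.27  0.74 -1.95] Ftool [-1.21  1.95 -0.83] M [ 0.205 -0.177  0.234] op 30.0 j6 1.264
```

Emit:
drive_tool([
  {"slide": [0, 0, -0.0001], "dr": [0, 0.04, 0], "fingers": 0.0},
  {"slide": [0, 0, -0.00015], "dr": [0, 0.08, 0], "fingers": 0.0},
  {"slide": [0, 0, -0.0002], "dr": [0, 0.12, 0], "fingers": 0.0},
])

```text
t: 13.62
eef_pos: [590.5, -164.6, 198.5]
tcp_rot: [-1.571, 0.0, 2.949]
ft_force: [-0.1, 0.5, -2.6]
opening: 0.316
```

```bash
python3 - <<'E'
from h import *
s=st()
E
```

```text
t 13.62 pos [ 590.48 -164.64  198.5 ] rot [-1.5709  0.      2.9488] F [-0.08  0.48 -2.58] Ftool [ 0.17  2.58 -0.45] M [ 0.204 -0.16   0.233] op 30.02 j6 1.384
```

Emit:
drive_tool([
  {"slide": [0, 0, -5e-05], "dr": [0, 0.04, 0], "fingers": 0.0},
  {"slide": [0, 0, -0.0001], "dr": [0, 0.08, 0], "fingers": 0.0},
  {"slide": [0, 0, -0.00015], "dr": [0, 0.12, 0], "fingers": 0.0},
])

```text
t: 13.87
eef_pos: [590.5, -164.5, 198.5]
tcp_rot: [-1.571, 0.0, 2.829]
ft_force: [0.4, -0.0, -1.3]
opening: 0.315
```

```bash
python3 - <<'E'
from h import *
s=st()
E
```

```text
t 13.87 pos [ 590.52 -164.5   198.51] rot [-1.5709e+00  1.0000e-04  2.8287e+00] F [ 0.39 -0.01 -1.27] Ftool [-0.37  1.27 -0.11] M [ 0.226 -0.139  0.231] op 29.91 j6 1.504
```

Emit:
drive_tool([
  {"slide": [0, 0, -5e-05], "dr": [0, 0.04, 0], "fingers": 0.0},
  {"slide": [0, 0, -0.0001], "dr": [0, 0.08, 0], "fingers": 0.0},
])

```text
t: 14.03
eef_pos: [590.4, -164.4, 198.5]
tcp_rot: [-1.571, -0.0, 2.75]
ft_force: [-0.9, 1.3, 0.2]
opening: 0.317
```

```bash
python3 - <<'E'
from h import *
s=st(); m=wcrop('w10',h=(60,60,60),f=5); np.savez('w10.npz',**m)
E
```

```text
t 14.03 pos [ 590.42 -164.4   198.54] rot [-1.5705e+00 -2.0000e-04  2.7499e+00] F [-0.91  1.25  0.17] Ftool [ 1.32 -0.17 -0.81] M [0.297 0.275 1.041] op 30.17 j6 1.583
off 263 196
```

View pics/w10.png

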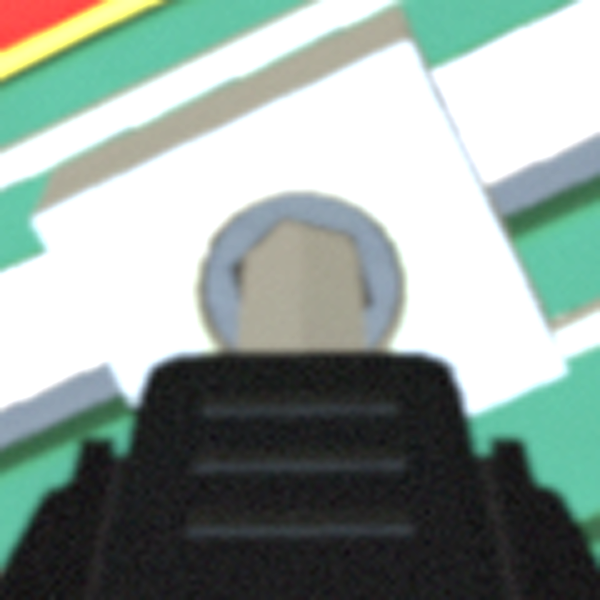

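Emit:
drive_tool([
  {"slide": [0, 0, 0], "dr": [0, 0.0, 0], "fingers": 0.0},
  {"slide": [0, 0, 0], "dr": [0, 0.01, 0], "fingers": 0.0},
])

```text
t: 14.25
eef_pos: [590.4, -164.4, 198.6]
tcp_rot: [-1.571, -0.0, 2.742]
ft_force: [0.1, 1.7, -1.9]
opening: 0.313
```

```bash
python3 - <<'E'
from h import *
s=st()
E
```

```text
t 14.25 pos [ 590.36 -164.39  198.55] rot [-1.5706e+00 -3.0000e-04  2.7425e+00] F [ 0.09  1.72 -1.95] Ftool [ 0.59  1.95 -1.62] M [ 0.316 -0.008  1.026] op 29.77 j6 1.591
```

The torque holds steady at 1.03 N m with no more rotation, so the screw is at its stop. I'll back off within the play to unbind, then lift.

Emit:
drive_tool([
  {"slide": [0, 0, 5e-05], "dr": [0, -0.04, 0], "fingers": 0.0},
  {"slide": [0, 0, 0.0001], "dr": [0, -0.08, 0], "fingers": 0.0},
  {"slide": [0, 0, 0.0001], "dr": [0, -0.13, 0], "fingers": 0.0},
  {"slide": [0, 0, 0.0001], "dr": [0, -0.13, 0], "fingers": 0.0},
])

```text
t: 14.58
eef_pos: [590.3, -164.6, 198.5]
tcp_rot: [-1.571, -0.0, 2.872]
ft_force: [-1.3, 0.5, -1.2]
opening: 0.31
```

```bash
python3 - <<'E'
from h import *
s=st()
E
```

```text
t 14.58 pos [ 590.31 -164.57  198.54] rot [-1.5710e+00 -3.0000e-04  2.8723e+00] F [-1.32  0.48 -1.17] Ftool [ 1.4   1.17 -0.11] M [ 0.186  0.064 -0.053] op 29.5 j6 1.46
```

Emit:
drive_tool([
  {"slide": [0, -0.001, 0], "dr": [0, 0, 0], "fingers": 0.0},
  {"slide": [0, -0.003, 0], "dr": [0, 0, 0], "fingers": 0.0},
  {"slide": [0, -0.005, 0], "dr": [0, 0, 0], "fingers": 0.0},
])

```text
t: 14.83
eef_pos: [590.3, -164.6, 203.7]
tcp_rot: [-1.571, -0.001, 2.869]
ft_force: [-0.3, 1.2, -4.8]
opening: 0.317
```

```bash
python3 - <<'E'
from h import *
s=st()
E
```

```text
t 14.83 pos [ 590.28 -164.59  203.67] rot [-1.5709e+00 -5.0000e-04  2.8691e+00] F [-0.29  1.23 -4.76] Ftool [ 0.61  4.76 -1.11] M [0.219 0.071 0.047] op 30.11 j6 1.464
```

Slides freely (only slight rub). I'll lift it out.

Emit:
drive_tool([
  {"slide": [0, -0.006, 0], "dr": [0, 0, 0], "fingers": 0.0},
  {"slide": [0, -0.013, 0], "dr": [0, 0, 0], "fingers": 0.0},
  {"slide": [0, -0.02, 0], "dr": [0, 0, 0], "fingers": 0.0},
  {"slide": [0, -0.035, 0], "dr": [0, 0, 0], "fingers": 0.0},
  {"slide": [0, -0.047, 0], "dr": [0, 0, 0], "fingers": 0.0},
])

```text
t: 15.25
eef_pos: [590.5, -164.7, 252.4]
tcp_rot: [-1.571, 0.001, 2.87]
ft_force: [0.2, 0.3, -2.0]
opening: 0.315
```

```bash
python3 - <<'E'
from h import *
s=st(); im=optics.read_camera('wrist');cv2.imwrite('pics/w11.png',im[:,:,::-1])
plan((642,296,250),-0.288)
E
```

```text
t 15.25 pos [ 590.48 -164.72  252.36] rot [-1.5705e+00  9.0000e-04  2.8701e+00] F [ 0.19  0.28 -2.04] Ftool [-0.11  2.04 -0.32] M [ 0.039 -0.019 -0.009] op 29.93 j6 1.463
slide(m) x,y,z [ 0.0747  0.0042 -0.4577] dr_y -3.125 norm 463.8
```

View pics/w11.png

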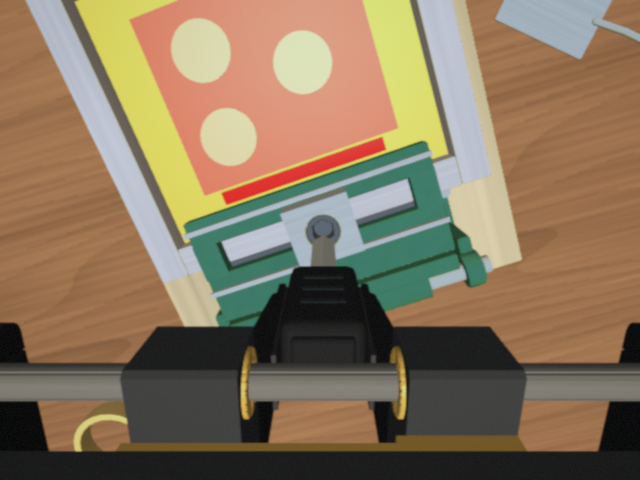

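Emit:
drive_tool([
  {"slide": [0.076, 0, -0.458], "dr": [0, 0.0165, 0], "fingers": 0.0},
  {"slide": [0.076, 0, -0.458], "dr": [0, 0.0165, 0], "fingers": 0.0},
  {"slide": [0.076, 0, -0.458], "dr": [0, 0.0165, 0], "fingers": 0.0},
  {"slide": [0.076, 0, -0.458], "dr": [0, 0.0165, 0], "fingers": 0.0},
  {"slide": [0.076, 0, -0.458], "dr": [0, 0.0165, 0], "fingers": 0.0},
])

```text
t: 15.72
eef_pos: [612.5, 44.3, 251.2]
tcp_rot: [-1.571, 0.001, 2.853]
ft_force: [0.4, -0.8, -3.0]
opening: 0.31
```

```bash
python3 - <<'E'
from h import *
st(); plan((639.5,296.5,250),2.853)
E
```

```text
t 15.72 pos [612.52  44.32 251.23] rot [-1.5708e+00  9.0000e-04  2.8533e+00] F [ 0.38 -0.78 -2.98] Ftool [-0.59  2.98  0.64] M [ 0.024  0.008 -0.025] op 29.47 j6 1.824
slide(m) x,y,z [ 0.0458  0.0012 -0.2494] dr_y 0.0003 norm 253.6
```

Emit:
drive_tool([
  {"slide": [0.046, 0.001, -0.249], "dr": [0, 0, 0], "fingers": 0.0},
  {"slide": [0.046, 0.001, -0.249], "dr": [0, 0, 0], "fingers": 0.0},
  {"slide": [0.046, 0.001, -0.249], "dr": [0, 0, 0], "fingers": 0.0},
  {"slide": [0.046, 0.001, -0.249], "dr": [0, 0, 0], "fingers": 0.0},
  {"slide": [0.046, 0.001, -0.249], "dr": [0, 0, 0], "fingers": 0.0},
])

```text
t: 16.13
eef_pos: [634.3, 251.8, 250.3]
tcp_rot: [-1.571, 0.001, 2.854]
ft_force: [1.3, -0.7, -3.1]
opening: 0.315
```

```bash
python3 - <<'E'
from h import *
st(); plan((639.5,296.5,200),2.853)
E
```

```text
t 16.13 pos [634.29 251.83 250.33] rot [-1.5709e+00  6.0000e-04  2.8538e+00] F [ 1.33 -0.68 -3.07] Ftool [-1.46  3.07  0.28] M [ 0.013  0.002 -0.007] op 29.98 j6 2.14
slide(m) x,y,z [ 0.0077  0.0503 -0.0443] dr_y 0.0008 norm 67.5
```

Emit:
drive_tool([
  {"slide": [0.0077, 0, -0.0443], "dr": [0, 0, 0], "fingers": 0.0},
  {"slide": [0.0077, 0, -0.0443], "dr": [0, 0, 0], "fingers": 0.0},
  {"slide": [0.0077, 0.025, -0.0443], "dr": [0, 0, 0], "fingers": 0.0},
  {"slide": [0.0077, 0.048, -0.0443], "dr": [0, 0, 0], "fingers": 0.0},
  {"slide": [0.0077, 0.048, -0.0443], "dr": [0, 0, 0], "fingers": 0.0},
])

```text
t: 16.55
eef_pos: [637.8, 294.1, 197.4]
tcp_rot: [-1.567, -0.006, 2.854]
ft_force: [-1.1, 0.5, -4.3]
opening: 0.316
```

Emit:
drive_tool([
  {"slide": [0, 0, 0], "dr": [0, 0, 0], "fingers": 0.0},
  {"slide": [0, 0, 0], "dr": [0, 0, 0], "fingers": 0.0},
])

```text
t: 16.72
eef_pos: [640.2, 294.3, 203.4]
tcp_rot: [-1.572, 0.001, 2.853]
ft_force: [-0.1, -0.9, -2.0]
opening: 0.317
```

```bash
python3 - <<'E'
from h import *
st(); m=wcrop('w12',z=100,c=(641,296),h=(60,50,60),f=5); np.savez('w12.npz',**m); plan((639.5,296.5,200),2.853)
E
```

```text
t 16.72 pos [640.24 294.32 203.41] rot [-1.5717e+00  1.5000e-03  2.8535e+00] F [-0.08 -0.92 -2.01] Ftool [-0.18  2.01  0.91] M [-0.     0.006 -0.021] op 30.12 j6 2.196
off 259 182
slide(m) x,y,z [ 0.0014  0.0038 -0.0018] dr_y 0.0005 norm 4.4
```

View pics/w12.png

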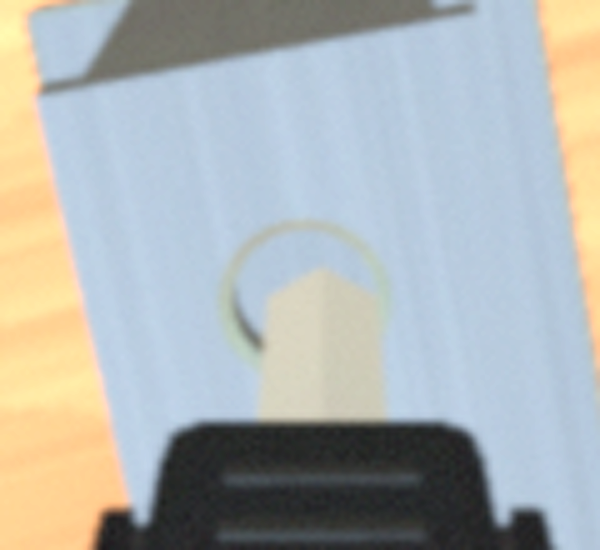

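```bash
python3 - <<'E'
from h import *
m=dict(np.load('w12.npz')); s=env.state(); R=Rt(s)
f=lambda p:np.array([259,182])+(np.array(p,float)+.5)/5-.5
E=[(304,221),(222,300),(388,300),(240,350),(245,246),(365,246)]
P=ray('wrist',np.array([f(e) for e in E]),100,m)[:,:2]
A=np.c_[2*P,np.ones(len(P))]; x=np.linalg.lstsq(A,(P**2).sum(1),rcond=None)[0]; print('hole',x[:2],'r',np.sqrt(x[2]+x[:2]@x[:2]))
h=np.array([*x[:2],100])
z=s['eef_pos'][2]-88.6
for zz,r in((z,6.5),(z,7)):
  tc=ray('wrist',f((322,268)),zz,m)[0]+r*R[:,0]; print(tc,'need',R.T@(h-tc))
E
```

```text
hole [640.98188734 295.6930405 ] r 11.321729475839028
[642.7245566  292.72762508 115.18036178] need [ 2.54473668 15.17845124 -2.32656438]
[642.24516818 292.8697014  115.17933166] need [ 2.04473668 15.17845124 -2.32656438]
```

Emit:
drive_tool([
  {"slide": [0.0018, 0, -0.0021], "dr": [0, 0, 0], "fingers": 0.0},
  {"slide": [0.0018, 0.003, -0.0021], "dr": [0, 0, 0], "fingers": 0.0},
  {"slide": [0.0018, 0.006, -0.0021], "dr": [0, 0, 0], "fingers": 0.0},
  {"slide": [0.0018, 0.009, -0.0021], "dr": [0, 0, 0], "fingers": 0.0},
  {"slide": [0.0018, 0.009, -0.0021], "dr": [0, 0, 0], "fingers": 0.0},
])

```text
t: 17.18
eef_pos: [638.2, 296.8, 192.1]
tcp_rot: [-1.57, -0.001, 2.854]
ft_force: [0.4, -0.8, -2.3]
opening: 0.314
```

```bash
python3 - <<'E'
from h import *
st(); m=wcrop('w13',z=100,c=(641,296),h=(40,30,45),f=8)
E
```

```text
t 17.18 pos [638.23 296.77 192.11] rot [-1.5701e+00 -9.0000e-04  2.8539e+00] F [ 0.39 -0.75 -2.32] Ftool [-0.59  2.32  0.61] M [0.    0.031 0.023] op 29.84 j6 2.2
off 276 202
```

View pics/w13.png

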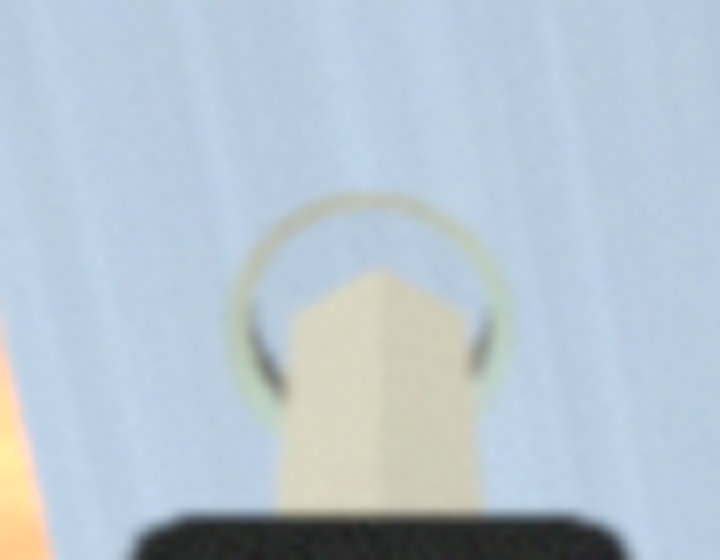

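Emit:
drive_tool([
  {"slide": [-0.0008, 0, -0.0005], "dr": [0, 0, 0], "fingers": 0.0},
  {"slide": [-0.0008, 0.003, -0.0005], "dr": [0, 0, 0], "fingers": 0.0},
  {"slide": [-0.0008, 0.006, -0.0005], "dr": [0, 0, 0], "fingers": 0.0},
  {"slide": [-0.0008, 0.009, -0.0005], "dr": [0, 0, 0], "fingers": 0.0},
])

```text
t: 17.57
eef_pos: [639.4, 297.1, 183.5]
tcp_rot: [-1.571, -0.0, 2.854]
ft_force: [0.4, -0.5, -2.2]
opening: 0.314
```

```bash
python3 - <<'E'
from h import *
st(); m=wcrop('w14',z=100,c=(641,296),h=(40,30,45),f=8)
E
```

```text
t 17.57 pos [639.39 297.12 183.53] rot [-1.5706 -0.      2.8538] F [ 0.37 -0.48 -2.24] Ftool [-0.49  2.24  0.35] M [ 0.068 -0.012 -0.025] op 29.86 j6 2.2
off 277 208
```

View pics/w14.png

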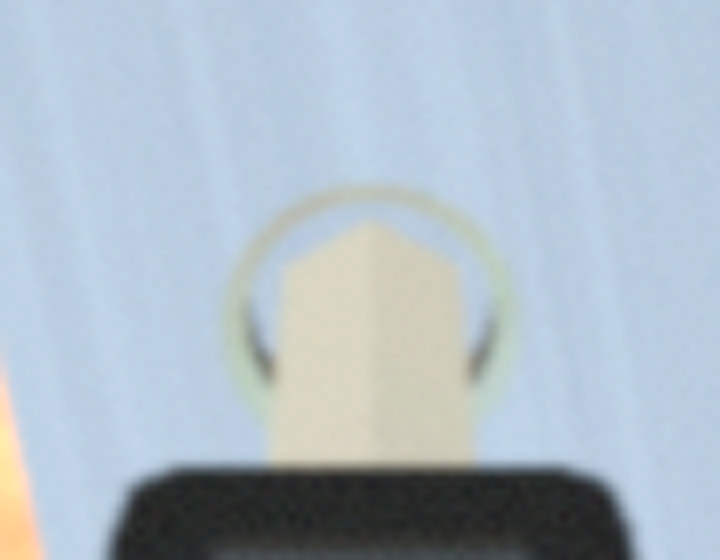

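The tip is inside the hole and centred: tip apex at (371,222), rim centred on column 371. I'll lower it.

Emit:
drive_tool([
  {"slide": [0, 0.012, 0], "dr": [0, 0, 0], "fingers": 0.0},
  {"slide": [0, 0.026, 0], "dr": [0, 0, 0], "fingers": 0.0},
  {"slide": [0, 0.04, 0], "dr": [0, 0, 0], "fingers": 0.0},
  {"slide": [0, 0.054, 0], "dr": [0, 0, 0], "fingers": 0.0},
  {"slide": [0, 0.063, 0], "dr": [0, 0, 0], "fingers": 0.0},
])

```text
t: 18.03
eef_pos: [638.8, 296.9, 118.6]
tcp_rot: [-1.569, -0.002, 2.854]
ft_force: [-0.1, 0.0, -2.5]
opening: 0.312
```

Emit:
drive_tool([
  {"slide": [0, 0.002, 0], "dr": [0, 0, 0], "fingers": 0.0},
  {"slide": [0, 0.003, 0], "dr": [0, 0, 0], "fingers": 0.0},
  {"slide": [0, 0.004, 0], "dr": [0, 0, 0], "fingers": 0.0},
  {"slide": [0, 0.005, 0], "dr": [0, 0, 0], "fingers": 0.0},
  {"slide": [0, 0.005, 0], "dr": [0, 0, 0], "fingers": 0.0},
])

```text
t: 18.45
eef_pos: [639.6, 297.2, 116.4]
tcp_rot: [-1.571, 0.001, 2.854]
ft_force: [-0.0, 0.1, -3.5]
opening: 0.312
```

```bash
python3 - <<'E'
from h import *
st()
E
```

```text
t 18.45 pos [639.59 297.22 116.4 ] rot [-1.5712e+00  7.0000e-04  2.8539e+00] F [-0.04  0.12 -3.54] Ftool [ 0.07  3.54 -0.1 ] M [ 0.04   0.072 -0.017] op 29.72 j6 2.2
```

Emit:
drive_tool([
  {"slide": [0, 0.001, 0], "dr": [0, 0, 0], "fingers": 0.0},
  {"slide": [0, 0.0018, 0], "dr": [0, 0, 0], "fingers": 0.0},
  {"slide": [0, 0.0018, 0], "dr": [0, 0, 0], "fingers": 0.0},
])

```text
t: 18.7
eef_pos: [639.4, 297.1, 114.1]
tcp_rot: [-1.571, 0.0, 2.854]
ft_force: [0.6, -0.6, -2.8]
opening: 0.315
```

Emit:
drive_tool([
  {"slide": [0, 0.0004, 0], "dr": [0, 0, 0], "fingers": 0.0},
  {"slide": [0, 0.0006, 0], "dr": [0, 0, 0], "fingers": 0.0},
])

```text
t: 18.87
eef_pos: [639.4, 297.2, 113.6]
tcp_rot: [-1.571, 0.0, 2.854]
ft_force: [-0.0, 0.4, -0.1]
opening: 0.312
```

Emit:
drive_tool([
  {"slide": [0, 0.0004, 0], "dr": [0, 0, 0], "fingers": 0.0},
  {"slide": [0, 0.0005, 0], "dr": [0, 0, 0], "fingers": 0.0},
])

```text
t: 19.03
eef_pos: [639.4, 297.2, 113.6]
tcp_rot: [-1.571, 0.0, 2.854]
ft_force: [-2.6, -1.5, 4.3]
opening: 0.313
```

```bash
python3 - <<'E'
from h import *
st()
E
```

```text
t 19.03 pos [639.45 297.17 113.56] rot [-1.5709e+00  3.0000e-04  2.8539e+00] F [-2.62 -1.46  4.29] Ftool [ 2.1  -4.29  2.14] M [-0.135  0.547 -0.023] op 29.78 j6 2.2
```

Its shoulder rests on the plate at TCP z 113.6, the same height as at pickup. I'll relax the press and open the fingers.

Emit:
drive_tool([
  {"slide": [0, -0.0006, 0], "dr": [0, 0, 0], "fingers": 0.0},
  {"slide": [0, -0.0006, 0], "dr": [0, 0, 0], "fingers": 0.035},
  {"slide": [0, -0.0006, 0], "dr": [0, 0, 0], "fingers": 0.05},
  {"slide": [0, -0.0006, 0], "dr": [0, 0, 0], "fingers": 0.07},
  {"slide": [0, -0.0006, 0], "dr": [0, 0, 0], "fingers": 0.07},
])

```text
t: 19.45
eef_pos: [639.5, 297.2, 113.6]
tcp_rot: [-1.571, 0.0, 2.854]
ft_force: [0.4, 0.1, 0.3]
opening: 0.522
```

Emit:
drive_tool([
  {"slide": [0, 0, 0], "dr": [0, 0, 0], "fingers": 0.09},
  {"slide": [0, 0, 0], "dr": [0, 0, 0], "fingers": 0.09},
  {"slide": [0, 0, 0], "dr": [0, 0, 0], "fingers": 0.09},
  {"slide": [0, 0, 0], "dr": [0, 0, 0], "fingers": 0.09},
])

```text
t: 19.78
eef_pos: [639.4, 297.2, 113.6]
tcp_rot: [-1.571, 0.0, 2.854]
ft_force: [-0.4, -0.4, -0.7]
opening: 0.806
```

```bash
python3 - <<'E'
from h import *
st(); im=optics.read_camera('wrist');cv2.imwrite('pics/w15.png',im[:,:,::-1])
E
```

```text
t 19.78 pos [639.39 297.18 113.57] rot [-1.5707  0.      2.8539] F [-0.35 -0.36 -0.7 ] Ftool [0.23 0.7  0.45] M [ 0.025 -0.017 -0.014] op 76.67 j6 2.2
```

View pics/w15.png

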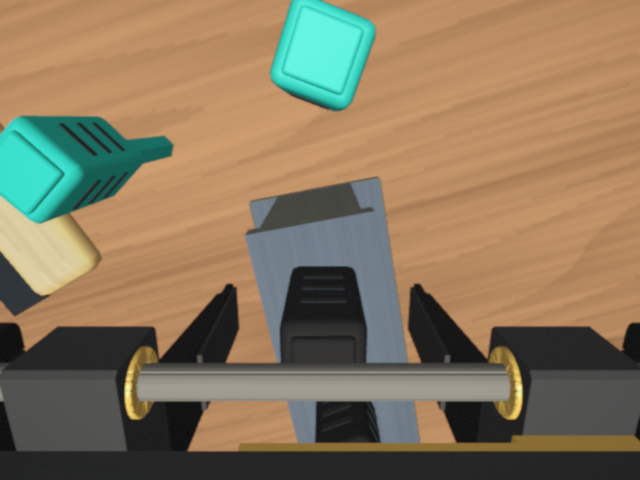

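The driver hangs free between the open fingers, at (324,315). I'll retreat straight up, then clear of the stand.

Emit:
drive_tool([
  {"slide": [0, -0.015, 0], "dr": [0, 0, 0], "fingers": 0.09},
  {"slide": [0, -0.045, 0], "dr": [0, 0, 0], "fingers": 0.09},
  {"slide": [0, -0.08, 0], "dr": [0, 0, 0], "fingers": 0.09},
  {"slide": [0, -0.115, 0], "dr": [0, 0, 0], "fingers": 0.09},
  {"slide": [0, -0.14, 0], "dr": [0, 0, 0], "fingers": 0.09},
])

```text
t: 20.25
eef_pos: [639.7, 297.3, 257.0]
tcp_rot: [-1.572, 0.002, 2.854]
ft_force: [0.1, 0.7, 1.3]
opening: 0.946
```

Emit:
drive_tool([
  {"slide": [0, 0, -0.03], "dr": [0, 0, 0], "fingers": 0.09},
  {"slide": [0, 0, -0.06], "dr": [0, 0, 0], "fingers": 0.09},
  {"slide": [0.02, 0, 0.1], "dr": [0, 0, 0], "fingers": 0.09},
  {"slide": [0.02, 0, 0.1], "dr": [0, 0, 0], "fingers": 0.09},
  {"slide": [0.02, 0, 0.1], "dr": [0, 0, 0], "fingers": 0.09},
])

```text
t: 20.67
eef_pos: [605.4, 239.8, 252.2]
tcp_rot: [-1.57, -0.001, 2.856]
ft_force: [0.8, -0.3, 0.5]
opening: 0.947
```

```bash
python3 - <<'E'
from h import *
s=st(); print(s['joints'].round(2))
for n in ('top','side'):
    im=optics.read_camera(n);cv2.imwrite(f'pics/{n}16.png',im[:,:,::-1])
    if n=='side': cv2.imwrite('pics/side16c.png',cv2.resize(im[180:400,100:340,::-1],None,fx=2.5,fy=2.5,interpolation=cv2.INTER_CUBIC))
E
```

```text
t 20.67 pos [605.41 239.8  252.17] rot [-1.5697e+00 -1.3000e-03  2.8559e+00] F [ 0.81 -0.31  0.46] Ftool [-0.87 -0.46  0.07] M [ 0.009 -0.009 -0.055] op 90.07 j6 2.132
[ 0.28  0.5   1.44 -0.    1.2   2.13]
```

View pics/top16.png

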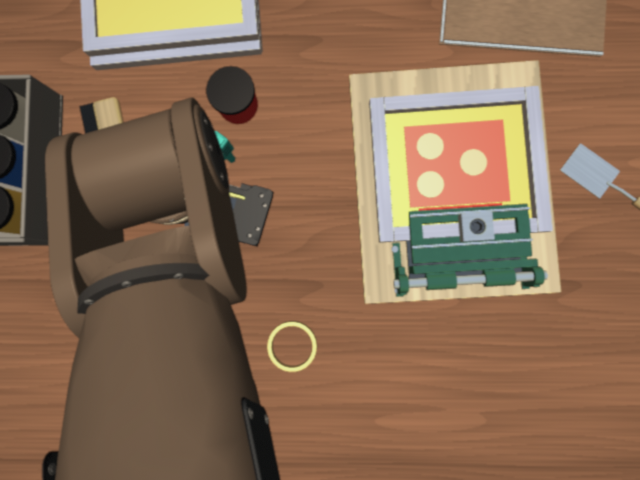

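View pics/side16c.png

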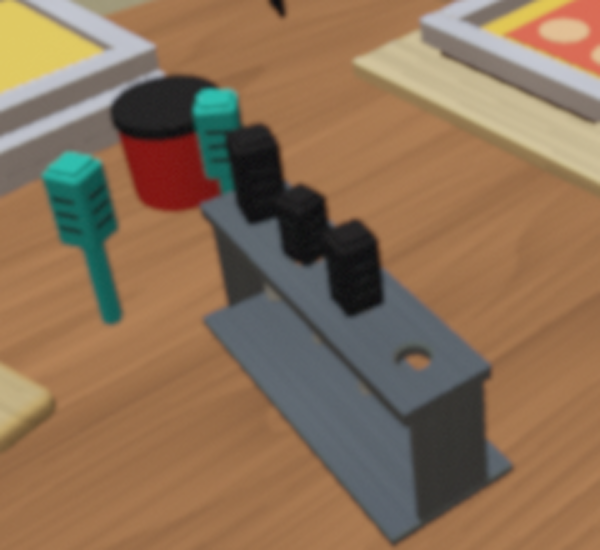

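The side view shows all three black drivers back in the stand, the large one seated in its far-end hole, with everything else unmoved. I'll settle the arm, then hand in.

Emit:
drive_tool([
  {"slide": [0, 0, 0], "dr": [0, 0, 0], "fingers": 0.09},
  {"slide": [0, 0, 0], "dr": [0, 0, 0], "fingers": 0.09},
])

```text
t: 20.93
eef_pos: [606.9, 240.5, 254.0]
tcp_rot: [-1.571, 0.001, 2.854]
ft_force: [0.4, 0.6, -0.3]
opening: 0.943
```

```bash
python3 - <<'E'
from h import *
st(); print(env.job_done())
E
```

```text
t 20.93 pos [606.85 240.55 254.01] rot [-1.5714e+00  9.0000e-04  2.8537e+00] F [ 0.4   0.57 -0.27] Ftool [-0.22  0.27 -0.66] M [ 0.056 -0.008 -0.037] op 89.7 j6 2.135
the job is handed in; nothing more can be done
None
```

The clamp screw is tight against its stop, and the large driver is back in the hole it came from. I handed the job in at about 21 s.

- **Tightening:** I felt the socket floor at full depth, pressing with about 7 N at most, and then turned clockwise about 2.85 rad. The wrist turned far enough to do this in one grip, so I never regrasped. Drag held at 0.2 to 0.3 N m until the torque rose to a steady 1.03 N m, which I took as the stop and went no further. I then backed off 0.13 rad within the play and lifted the driver out, with only a slight rub (about 2 N).
- **Return:** The driver's shoulder met the stand plate at the same height as at pickup, and the side camera shows it seated with the arm clear.
- **Checks:** The last pictures showed nothing else moved. I judged the stop from torque and total turn only, because the screw angle can't be read directly. Camera estimates of the socket and hole were about 1 mm off the felt positions, and I corrected for that before inserting.

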